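# Close down the sieve-cleaning bench

## Task

Close down the sieve bench in the warehouse: draw back the sprung sleeve of the air coupling, pull the air nozzle out so that the sleeve snaps forward again, and lay the nozzle in the blue tray. Slide the sample pot along the table, without lifting or tipping it, from the yellow circle until it stands centred on the green one, and hang all the sieves that are in the rack by their eyes on the one hook bar, largest first, so that each smaller sieve hangs in front of the larger ones. Leave the other things on the bench where they are.

Things in the scene. Friction and masses are not known exactly. Their poses are not given: they have to be found in the camera images.
- sleeve (a joint): sprung sleeve of the coupling: 0 = forward, 0.010 m = fully back towards the block; its spring needs 4.5 N at 0 to 7.5 N at 10 mm. Forward, it locks the nozzle. Drawn back past 8 mm it frees it: an inner spring pushes the nozzle out 6 mm in 0.2 s. Let go after that, the sleeve stays back at 6 to 7 mm, held by the nipple, and snaps to 0 by itself when the nipple is drawn out.
- sleeve_grip (a point): centre of the steel sleeve with four orange bands, 34 mm across (36 over the bands), 30 mm long, lying level 70 mm above the table in front of the aluminium outlet block (95 mm high, 70 mm wide). Its x axis is level and points back to the block: pull the sleeve that way by 10 mm to free the nozzle.
- coupling_mouth (a point): fixed point on the coupling's axis at the rim of its mouth (70 mm high), 25 mm before the middle of the sleeve when that is forward; x axis points into the block. The nozzle leaves along minus x.
- nozzle_grip (a point): centre of the air nozzle's red body, 44 mm long (x), 24 wide, 26 high; brass nipple along its x, ending 68 mm from here; a steel tube reaches 58 mm to minus x. 100 g. At the start locked in the coupling, this centre 32 mm in front of coupling_mouth, 36 mm of nipple inside; drawn 40 mm further out it is free. Drawing it out against the held sleeve takes about 6 N.
- tray_in (a point): centre of the floor of the blue open tray, 4 mm above the table; inside 172 mm along its x, 122 mm along its y, walls 24 mm above the table.
- pot_knob (a point): centre (75 mm high) of the black knob on the lidded steel sample pot: knob 24 mm across, from 58 mm (lid) to 92 mm high. Pot 99 mm across, 0.6 kg, lid fixed, two small side handles on its y sides; stands on the table.
- work_mark (a point): centre of the yellow painted circle on the table (flat, 128 mm across, with a dot), where the pot starts.
- park_mark (a point): centre of the green painted circle on the table (flat, 128 mm across, with a dot), where the pot has to stand. Which circle is nearer to the robot varies.
- hook_root (a point): where the top face of the level hook bar meets the blue upright of its stand, 200 mm above the table. The bar runs 143 mm from here to minus x (its free end); 12 mm wide, 8 mm thick; at its end a lip, the last 5 mm, rises 10 mm above it. Upright 215 mm high, stand's foot 12 mm thick.
- rack: plywood rack on the table, origin at the centre of its underside: four slots 45 mm apart along its x axis (at +-22.5 and +-67.5 mm), each 20 mm wide between two fins that rise to 38 mm above the table; slot floor 8 mm above the table. The sieves stand in it on edge, their planes along the rack's y axis.
- sieve_a_tab (a point): centre of the blue grip tab of the largest sieve (pan 100 mm across, 16 thick, 130 g); None if absent. Tab 24 mm wide (y), 10 thick (x), 50 high; z up. Below it the hanging eye, frame 46 mm wide, 8 thick: opening 34 mm wide (y), 34 high; the underside of its top bar, which rests on the hook bar, is 32 mm below this centre, the flat foot 177 mm below. In the rack its x is the rack's x.
- sieve_b_tab (a point): centre of the green grip tab of the second largest sieve (pan 86 mm across, 16 thick, 130 g); None if absent. Tab 24 mm wide (y), 10 thick (x), 50 high; z up. Below it the hanging eye, frame 46 mm wide, 8 thick: opening 34 mm wide (y), 34 high; the underside of its top bar, which rests on the hook bar, is 32 mm below this centre, the flat foot 177 mm below. In the rack its x is the rack's x.
- sieve_c_tab (a point): centre of the yellow grip tab of the third sieve (pan 72 mm across, 16 thick, 130 g); None if absent. Tab 24 mm wide (y), 10 thick (x), 50 high; z up. Below it the hanging eye, frame 46 mm wide, 8 thick: opening 34 mm wide (y), 34 high; the underside of its top bar, which rests on the hook bar, is 32 mm below this centre, the flat foot 177 mm below. In the rack its x is the rack's x.
- sieve_d_tab (a point): centre of the red grip tab of the smallest sieve (pan 58 mm across, 16 thick, 130 g); None if absent. Tab 24 mm wide (y), 10 thick (x), 50 high; z up. Below it the hanging eye, frame 46 mm wide, 8 thick: opening 34 mm wide (y), 34 high; the underside of its top bar, which rests on the hook bar, is 32 mm below this centre, the flat foot 177 mm below. In the rack its x is the rack's x.
- tin_a: metal tin, 68 mm across, 90 mm high; bystander, origin under its centre
- tin_b: metal tin, 68 mm across, 90 mm high; bystander, origin under its centre
- tape: roll of amber tape lying flat, 90 mm across, 45 mm high; bystander, origin under its centre
- driver: screwdriver lying on the table; bystander
- carton: cardboard carton 80 x 110 x 60 mm; bystander, origin under its centre
- jar: amber jar, 60 mm across, 80 mm high; bystander, origin under its centre

How it is judged (in metres and radians):
On the way, in this order (a step that is already met when the one before it is completed fails the run):
1. the sleeve is drawn back while the nozzle is still in the coupling (value of joint sleeve above 0.0075 m and distance between nozzle_grip and coupling_mouth below 0.045 m), for 0.05 s.
2. the nozzle is out of the coupling and the sleeve has snapped forward (value of joint sleeve below 0.0015 m and distance between nozzle_grip and coupling_mouth above 0.066 m), for 0.2 s.
At the end, for the whole second after the job is handed in: The sleeve is forward (within 1.5 mm), the nozzle lies on the floor of the blue tray, the pot stands upright within 18 mm of the centre of the green circle, and every sieve present hangs upright by its eye on the bar, larger ones nearer the upright (at least 8 mm apart, either face forward) (value of joint sleeve below 0.0015 m and x of nozzle_grip in the frame of tray_in between -0.075 and 0.075 m and y of nozzle_grip in the frame of tray_in between -0.052 and 0.052 m and z of nozzle_grip in the frame of tray_in between 0 and 0.03 m and horizontal distance between pot_knob and park_mark below 0.018 m and height (world z) of pot_knob below 0.08 m and angle between pot_knob's own z axis and vertical below 0.1 rad and x of sieve_a_tab in the frame of hook_root between -0.14 and 0 m and y of sieve_a_tab in the frame of hook_root between -0.02 and 0.02 m and z of sieve_a_tab in the frame of hook_root between 0.022 and 0.042 m and angle between each of sieve_a_tab, sieve_b_tab, sieve_c_tab, sieve_d_tab's own z axis and vertical below 0.3 rad and x of sieve_b_tab in the frame of hook_root between -0.14 and 0 m and y of sieve_b_tab in the frame of hook_root between -0.02 and 0.02 m and z of sieve_b_tab in the frame of hook_root between 0.022 and 0.042 m and x of sieve_c_tab in the frame of hook_root between -0.14 and 0 m and y of sieve_c_tab in the frame of hook_root between -0.02 and 0.02 m and z of sieve_c_tab in the frame of hook_root between 0.022 and 0.042 m and x of sieve_d_tab in the frame of hook_root between -0.14 and 0 m and y of sieve_d_tab in the frame of hook_root between -0.02 and 0.02 m and z of sieve_d_tab in the frame of hook_root between 0.022 and 0.042 m and ((x of hook_root in the frame of sieve_b_tab above 0 m and x of sieve_a_tab in the frame of sieve_b_tab above 0.008 m) or (x of hook_root in the frame of sieve_b_tab below 0 m and x of sieve_a_tab in the frame of sieve_b_tab below -0.008 m)) and ((x of hook_root in the frame of sieve_c_tab above 0 m and x of sieve_a_tab in the frame of sieve_c_tab above 0.008 m) or (x of hook_root in the frame of sieve_c_tab below 0 m and x of sieve_a_tab in the frame of sieve_c_tab below -0.008 m)) and ((x of hook_root in the frame of sieve_d_tab above 0 m and x of sieve_a_tab in the frame of sieve_d_tab above 0.008 m) or (x of hook_root in the frame of sieve_d_tab below 0 m and x of sieve_a_tab in the frame of sieve_d_tab below -0.008 m)) and ((x of hook_root in the frame of sieve_c_tab above 0 m and x of sieve_b_tab in the frame of sieve_c_tab above 0.008 m) or (x of hook_root in the frame of sieve_c_tab below 0 m and x of sieve_b_tab in the frame of sieve_c_tab below -0.008 m)) and ((x of hook_root in the frame of sieve_d_tab above 0 m and x of sieve_b_tab in the frame of sieve_d_tab above 0.008 m) or (x of hook_root in the frame of sieve_d_tab below 0 m and x of sieve_b_tab in the frame of sieve_d_tab below -0.008 m)) and ((x of hook_root in the frame of sieve_d_tab above 0 m and x of sieve_c_tab in the frame of sieve_d_tab above 0.008 m) or (x of hook_root in the frame of sieve_d_tab below 0 m and x of sieve_c_tab in the frame of sieve_d_tab below -0.008 m))); the robot touches nothing.
It fails at once if the pot is lifted more than 12 mm or tipped (height (world z) of pot_knob above 0.087 m or angle between pot_knob's own z axis and vertical above 0.25 rad).
It fails at once if another thing on the bench is displaced by more than 40 mm (distance of any of tin_a, tin_b, tape, driver, carton, jar from where it was at the start of the episode above 0.04 m).
Of sieve_a, sieve_b, sieve_c, sieve_d only 2 to 4 are there at a start; the rules pass over those that are not, and their reading is None.
At some moment in a run one of pot may be knocked a few centimetres aside while the robot is not near it.
It also fails if it takes over 210 s, if anything falls off the work surface, if the arm or the gripper's body presses on something with over 40 N, if the wrist force passes 120 N, or if a joint passes its speed limit or range.

## Robot

A 6-joint arm with a two-finger parallel gripper is mounted at the origin on the work surface. World frame = base frame: x ahead of the robot, y to its left, z up, the work surface at z = 0. Lengths are in mm, angles in degrees, forces in N, time in s.
With the tool pointing down it reaches from about 300 to 850 mm from the base axis. Payload 4.2 kg.
Tool frame: the origin (TCP) lies at the very end of the fingers, on their centre line; the grasp point (between the pads) lies 19 mm behind it (env.grip_depth is the distance from the TCP to the grasp point, in mm); y points along the fingers, z is the direction in which the jaws open and shut, and the axes are right-handed (so a half turn about y gives the same grasp; the last joint's range is limited). The gripper opens to 91 mm and grips with 3 to 60 N. Pads are 32 mm wide; open, the fingers measure 118 mm over their backs; the gripper's body (76 mm by 178 mm) begins 60 mm behind the grasp point.
Start: joints at [-71.906, 18.312, 89.639, -0, 72.044, -1.146], TCP at [189.48, -542.9, 213.976] pointing down, gripper open.
Joint ranges: [-177.97, 177.97], [-48.28, 115.42], [12.27, 149.76], [-77.06, 257.06], [2.81, 150.46], [-146.56, 146.56]. Speed limits (degrees/s): [147.25, 147.25, 180, 180, 180, 180].

## Interface

Orientations are given as [roll, pitch, yaw] about the fixed x, y, z axes, in that order (R = Rz(yaw) Ry(pitch) Rx(roll)).
In Python, from workcell import state, imaging, job, env gives the robot as it stands.
- The arm moves only by the shell command python3 -m pendant 'ROWS' [FORCE]. ROWS is JSON, a list of rows, each an object with "delta_pos": the shift along the tool's x, y, z in cm, a list of three; "twist": the turn, a rotation vector about the tool's x, y, z in degrees, a list of three; "grip": the opening in per cent of the stroke, from 0 (shut) to 100 (fully open). In form: [{"delta_pos": [tx, ty, tz], "twist": [wx, wy, wz], "grip": grip}, ...]. A call has exactly 5 rows; each row is the pose to reach, as a shift and turn from the pose commanded when the call began, along the tool's axes at that moment; what a row does not reach only later rows make up. A row lasts 1/10 s, in which the tool goes at most 50 mm and 8.59 degrees, less where a joint would pass 70% of its speed; a pose out of reach is approached as far as the arm can. A call with a gripper value outside its range is refused whole. The fingers move at their own pace and stop on an object; FORCE is the grip in N (left out, the last holds). Time passes only in rows, so rows that repeat a pose let the fingers close, or fill a call up. It gives the time, the measured TCP pose, the force and the opening at its end, in the units of the state.
- state(): the state, without advancing time (a new reading comes with each control period).
- imaging.grab_frame(name): name is "side" or "top" or "wrist"; returns (picture, depth): 400x640x3 uint8, red, green, blue; 400x640 float32, mm along the optical axis (not along the pixel's ray), 0 where there is no reading.
- imaging.camera_info(name): a dict with "fx", "fy", "cx", "cy" (pixels), "k1" (the pictures are not rectified: a ray, as slopes to the right and down, at radius r is drawn at 1 + k1 r^2 times it, then the intrinsics apply), "R" (3x3) and "t" (3): a world point X has camera coordinates R X + t. Camera axes: x right, y down, z forward; pixel columns grow to the right and rows downward; lengths in mm; the calibration is good to about 2 mm. A picture is of the moment at which its call begins: read the wrist's pose just before it. camera_info takes no time and is no camera call; for the wrist camera it gives the pose at the moment of the call.
- job.job_done(): hands the job in, once; it reports no verdict.
The state is a dict: "time_s": time; "qpos": joint angles; "qvel": joint speeds; "effort": joint torques, N m; "ee_pos": TCP position; "ee_rot": TCP orientation; "force": force on the tool from outside, world axes, zero at the start; "torque": the same for the moment, N m; "gripper_width": finger opening in mm.
Only numpy, scipy, OpenCV 4.12 (cv2) and the standard library are available. Lean on these libraries where they do the work, as an engineer would, in place of code of your own. Each camera call takes 0.05 s, during which the arm holds its last target.

## Working session

There is one attempt and no reset: what is moved stays moved. The work goes in short steps, Python scripts to look and compute and a shell command to move; the robot and the scene stay as the last step left them, time stands still between calls to the robot, and variables do not carry over. Pictures are saved under pics/ and viewed, and the job is handed in when it is done.

```bash
ls; mkdir -p pics; python3 - <<'E'
from workcell import state, imaging, job, env
import cv2
print(state())
print([x for x in dir(env) if x[0]!='_'])
for n in ["side","top","wrist"]:
    i=imaging.camera_info(n); print(n,i)
    p,d=imaging.grab_frame(n); cv2.imwrite(f"pics/{n}0.png",p[:,:,::-1])
    import numpy as np; np.save(f"pics/{n}0d.npy",d)
E
```

```text
pics
{'time_s': 0.0, 'qpos': array([-7.19055038e+01,  1.83502497e+01,  8.97071252e+01,  1.00838235e-03,
        7.20424278e+01, -1.14423836e+00]), 'qvel': array([ 0.00366822, -0.01570774, -0.04073245,  0.03663986,  0.00165104,
       -0.02878779]), 'effort': array([-2.28193123e-03, -4.12461233e+01, -2.31975853e+01,  7.24830525e-02,
        4.57292609e-02, -1.45474301e-04]), 'ee_pos': array([ 189.33014345, -542.39980551,  213.12934792]), 'ee_rot': array([-9.00997636e+01,  2.95152379e-03, -1.60761580e+02]), 'force': array([-0.16819294,  0.33504952, -0.01736777]), 'torque': array([-0.02024223,  0.03994276, -0.01011181]), 'gripper_width': 91.53059485912762}
['Unreachable', 'grip_depth']
side {'fx': 378.3203587931025, 'fy': 378.3203587931025, 'cx': 318.8555270884113, 'cy': 204.55280683809838, 'k1': -0.05074010080343975, 'R': array([[-0.96898727, -0.24655627, -0.01654314],
       [-0.1693857 ,  0.71146074, -0.68200594],
       [ 0.17992264, -0.65805291, -0.7311595 ]]), 't': array([ 570.61148358,  200.65926737, 1059.89045835])}
top {'fx': 391.7110595382105, 'fy': 391.7110595382105, 'cx': 324.025789030233, 'cy': 199.7105411407784, 'k1': -0.054846785761327774, 'R': array([[ 0.01779885, -0.99933781,  0.03173557],
       [-0.98526518, -0.02293062, -0.16948954],
       [ 0.17010502, -0.02825123, -0.98502089]]), 't': array([ -18.71349485,  624.4047926 , 1000.2231128 ])}
wrist {'fx': 306.43903074352374, 'fy': 306.43903074352374, 'cx': 314.9610962588847, 'cy': 200.63367585165165, 'k1': -0.033959094745084795, 'R': array([[ 3.29452146e-01, -9.44172269e-01,  1.01539251e-04],
       [-9.09072833e-01, -3.17175768e-01,  2.70159427e-01],
       [-2.55044834e-01, -8.90969097e-02, -9.62815597e-01]]), 't': array([-575.69217062,  -31.32231586,  389.92434558])}
```

View pics/top0.png

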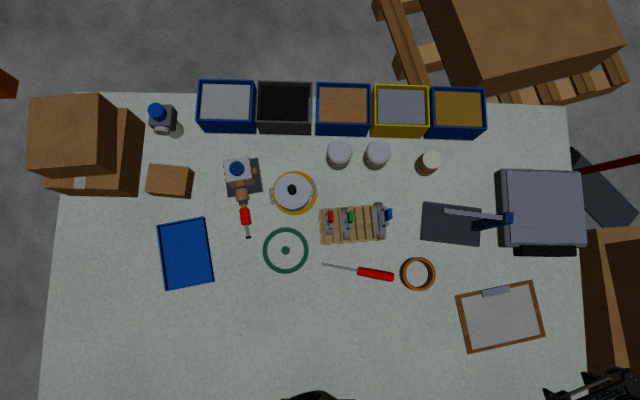

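View pics/side0.png

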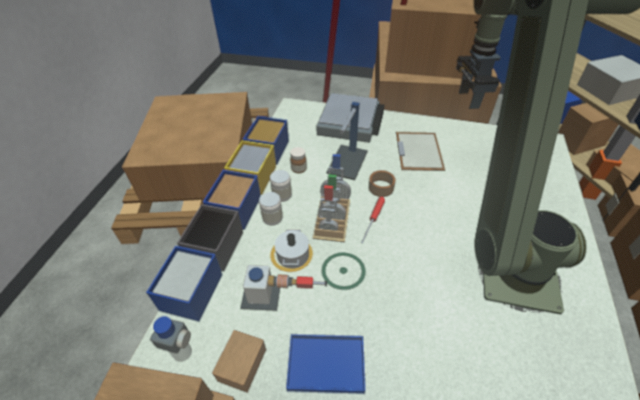

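View pics/wrist0.png

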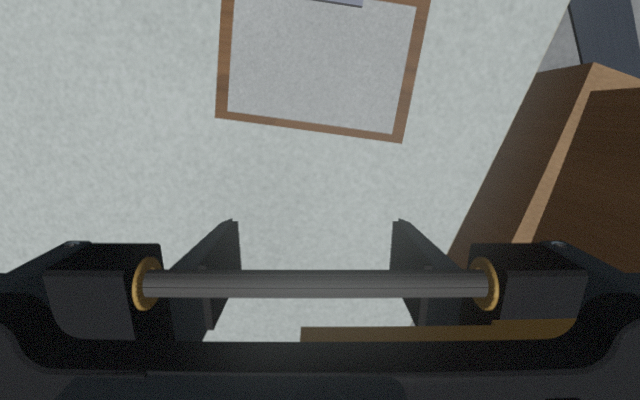

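```bash
cat > h.py <<'E'
import numpy as np, cv2
from workcell import state, imaging, env
from scipy.spatial.transform import Rotation as Ro
def K(i): return np.array([[i['fx'],0,i['cx']],[0,i['fy'],i['cy']],[0,0,1]])
def dist(i): return np.array([i['k1'],0,0,0,0])
def norm(i,uv): return cv2.undistortPoints(np.array(uv,float).reshape(-1,1,2),K(i),dist(i))[:,0]
def ray(i,uv):
    n=norm(i,uv); d=np.c_[n,np.ones(len(n))]@i['R']; return -i['R'].T@i['t'], d
def plane(i,uv,z):
    o,d=ray(i,uv); return o+d*((z-o[2])/d[:,2])[:,None]
def dep(i,uv,D):
    uv=np.array(uv,float).reshape(-1,2); n=norm(i,uv); z=D[uv[:,1].round().astype(int),uv[:,0].round().astype(int)]
    return (np.c_[n*z[:,None],z]-i['t'])@i['R']
def proj(i,X):
    X=np.array(X,float).reshape(-1,3); r,_=cv2.Rodrigues(i['R']); return cv2.projectPoints(X,r,np.array(i['t'],float),K(i),dist(i))[0][:,0]
def cloud(i,D):
    v,u=np.nonzero(D>0); P=dep(i,np.c_[u,v],D); return u,v,P
def grab(n,f):
    i=imaging.camera_info(n); p,d=imaging.grab_frame(n); cv2.imwrite(f'pics/{f}.png',p[:,:,::-1]); np.save(f'pics/{f}.npy',d); return i,p,d
def crop(f,x0,y0,x1,y1,s,o):
    p=cv2.imread(f'pics/{f}.png')[y0:y1,x0:x1]; cv2.imwrite(f'pics/{o}.png',cv2.resize(p,None,fx=s,fy=s,interpolation=cv2.INTER_CUBIC))
def mv(target,rpy=None):
    """shift in tool cm and twist deg for a world TCP target"""
    s=state(); R=Ro.from_euler('xyz',s['ee_rot'],degrees=True)
    d=R.inv().apply(np.array(target)-s['ee_pos'])/10
    w=(R.inv()*Ro.from_euler('xyz',rpy,degrees=True)).as_rotvec(degrees=True) if rpy is not None else np.zeros(3)
    print('delta cm',d.round(2),'twist',w.round(2),'axis rows dist/5cm',np.linalg.norm(d)/5,'rot/8.59',np.linalg.norm(w)/8.59)
E
python3 - <<'E'
from h import *
crop('top0',150,130,310,300,4.5,'c1') ; crop('top0',310,130,520,300,3.8,'c2')
crop('side0',220,110,460,300,3.2,'c3')
E
```

```text
(no output)
```

View pics/c1.png

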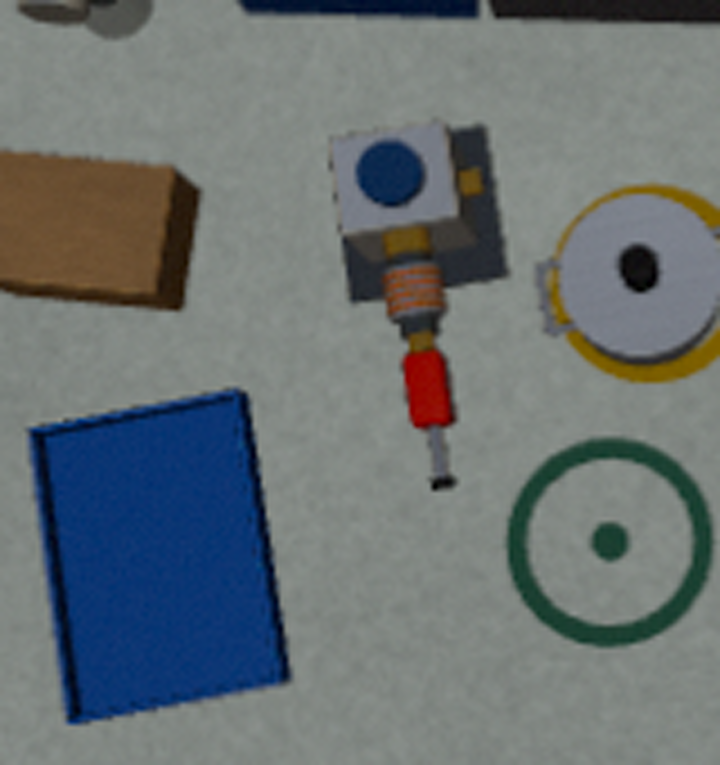

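View pics/c2.png

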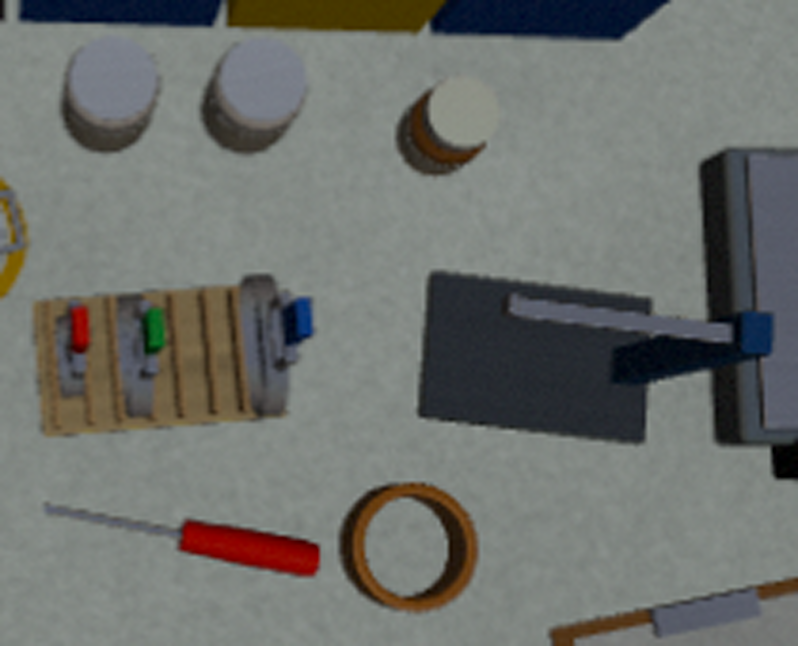

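View pics/c3.png

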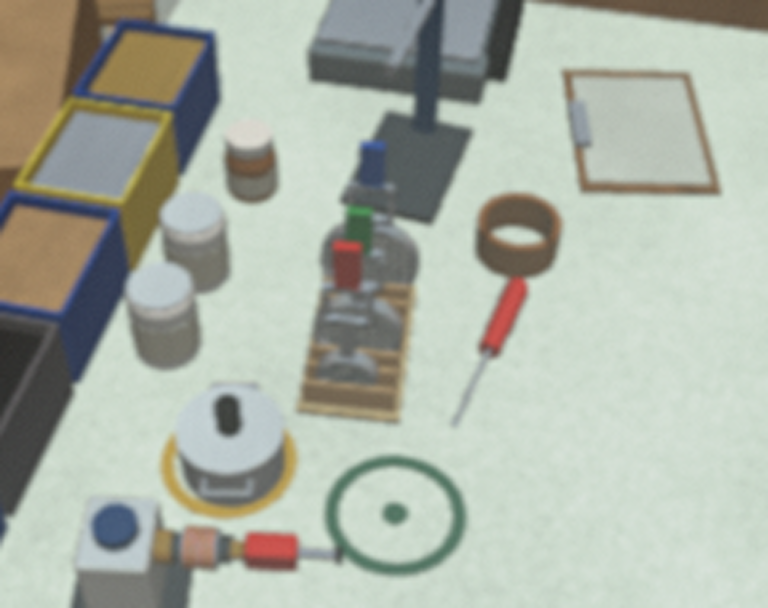

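```bash
cat > meas.py <<'E'
from h import *
import sys
def masks(p):
    h=cv2.cvtColor(p,cv2.COLOR_RGB2HSV); H,S,V=[h[...,k].astype(int) for k in range(3)]
    return H,S,V
def blobs(m,mina=15):
    n,l,s,c=cv2.connectedComponentsWithStats(m.astype(np.uint8),connectivity=8)
    return [(s[k],c[k],l==k) for k in range(1,n) if s[k,4]>=mina]
cols={'red':lambda H,S,V:((H<8)|(H>172))&(S>170)&(V>90),'green':lambda H,S,V:(H>45)&(H<90)&(S>100)&(V>45),
'blue':lambda H,S,V:(H>100)&(H<125)&(S>120)&(V>60),'yellow':lambda H,S,V:(H>18)&(H<32)&(S>150)&(V>80)}
if __name__=='__main__':
  for f,n in [('top0','top'),('side0','side')]:
    i=imaging.camera_info(n); p=cv2.imread(f'pics/{f}.png')[:,:,::-1].copy(); D=np.load(f'pics/{n}0d.npy')
    H,S,V=masks(p)
    for k,fn in cols.items():
        for s,c,m in blobs(fn(H,S,V)):
            vu=np.argwhere(m); P=dep(i,vu[:,::-1],D)
            print(n,k,s,c.round(1),'xyz med',np.median(P,0).round(0),'min',P.min(0).round(0),'max',P.max(0).round(0))
E
python3 meas.py
```

```text
top red [240 208  10  17 139] [244.5 215.9] xyz med [572. 201.  80.] min [551. 188.  75.] max [594. 213.  84.]
top red [329 211   5  10  44] [330.8 215.7] xyz med [561. -18. 209.] min [551. -23. 186.] max [572. -13. 213.]
top red [358 268  36  13 284] [375.5 274. ] xyz med [ 430. -150.   23.] min [ 414. -198.   15.] max [ 445.   24. 1092.]
top green [348 211   6  12  49] [350.5 216.1] xyz med [562. -63. 208.] min [551. -68. 180.] max [574. -58. 212.]
top green [263 228  45  45 469] [284.8 250.7] xyz med [486.  99.   0.] min [430.  24.  -6.] max [ 552.  159. 1092.]
top green [282 247   7   7  44] [285.1 250. ] xyz med [490.  98.   0.] min [445.  24.  -5.] max [ 499.  106. 1092.]
top blue [195  79  59  43 346] [224.2 100.6] xyz med [880. 269.  99.] min [ 445.   24. -747.] max [1300.  616. 1092.]
top blue [316  82  55  44 392] [341.7 104.5] xyz med [886. -46.  98.] min [ 445. -242. -758.] max [1374.   24. 1092.]
top blue [432  86  55  43 339] [457.8 106.6] xyz med [ 887. -362.   99.] min [ 445. -846. -748.] max [1310.   24. 1092.]
top blue [148 103  16  15 186] [155.1 109.8] xyz med [82
[... 2235 characters left out ...]
blue [244 122  12  18  32] [248.6 131.6] xyz med [ 940. -336.   98.] min [ 931. -410.   92.] max [ 943. -294.  102.]
side blue [204 171  52  39 189] [223.9 189.9] xyz med [928. -29.  97.] min [ 396. -125.   87.] max [943. 695. 921.]
side blue [147 246  68  65 611] [174.8 279.9] xyz med [910. 313.  95.] min [396. 184.  19.] max [944. 695. 921.]
side blue [154 317  18  17 233] [162.3 325.1] xyz med [827. 433. 155.] min [396. 413. 149.] max [847. 695. 921.]
side blue [ 287  338   77   54 3843] [325.8 364.9] xyz med [476. 375.   4.] min [380. 294.  -2.] max [572. 695. 921.]
side yellow [225 142  19  27  41] [232.8 156.7] xyz med [ 940. -186.   98.] min [ 931. -283.   93.] max [ 943. -132.  103.]
```

```bash
python3 - <<'E'
from h import *
i=imaging.camera_info('wrist'); s=state(); R=Ro.from_euler('xyz',s['ee_rot'],degrees=True)
c=-i['R'].T@i['t']; print('cam in tool',R.inv().apply(c-s['ee_pos']),'axis in tool',R.inv().apply(i['R'][2]), 'right', R.inv().apply(i['R'][0]))
mv([480,190,300],[-90,0,-170.5])
E
```

```text
cam in tool [ -75.13372646 -170.7084188     0.82685979] axis in tool [0.27018362 0.96280764 0.00150453] right [ 9.86713608e-05 -1.59033623e-03  9.99998731e-01]
delta cm [-51.58  -8.59 -59.6 ] twist [0.07 9.74 0.  ] axis rows dist/5cm 15.857000378957522 rot/8.59 1.1340388363927556
```

```bash
python3 -m pendant '[{"delta_pos":[0,-4.3,0],"twist":[0,0,0],"grip":100},{"delta_pos":[-1,-8.6,-1.2],"twist":[0,2,0],"grip":100},{"delta_pos":[-4,-8.6,-4.6],"twist":[0,4,0],"grip":100},{"delta_pos":[-7,-8.6,-8.1],"twist":[0,6,0],"grip":100},{"delta_pos":[-10.2,-8.6,-11.8],"twist":[0,9.7,0],"grip":100}]' 30
python3 -c "
from h import *
mv([480,190,300],[-90,0,-170.5])"
```

```text
time_s: 0.65
ee_pos: [247.1, -396.5, 299.8]
ee_rot: [-90.0, 0.0, -170.7]
force: [1.2, 0.2, 0.1]
gripper_width: 91.3
delta cm [-3.25e+01 -1.00e-02 -5.41e+01] twist [-0.01 -0.16 -0.02] axis rows dist/5cm 12.621613719277198 rot/8.59 0.019046258632156927
```

```bash
python3 -m pendant '[{"delta_pos":[-2.5,0,-4.2],"twist":[0,0,0],"grip":100},{"delta_pos":[-5,0,-8.4],"twist":[0,0,0],"grip":100},{"delta_pos":[-7.5,0,-12.6],"twist":[0,0,0],"grip":100},{"delta_pos":[-10,0,-16.8],"twist":[0,0,0],"grip":100},{"delta_pos":[-12.5,0,-21],"twist":[0,0,0],"grip":100}]'
python3 -m pendant '[{"delta_pos":[-2.5,0,-4.2],"twist":[0,0,0],"grip":100},{"delta_pos":[-5,0,-8.4],"twist":[0,0,0],"grip":100},{"delta_pos":[-7.5,0,-12.6],"twist":[0,0,0],"grip":100},{"delta_pos":[-10,0,-16.8],"twist":[0,0,0],"grip":100},{"delta_pos":[-12.5,0,-21],"twist":[0,0,0],"grip":100}]'
python3 -c "
from h import *
mv([480,190,300],[-90,0,-170.5])"
```

```text
time_s: 1.15
ee_pos: [335.4, -168.2, 299.9]
ee_rot: [-90.0, 0.0, -170.5]
force: [1.2, -0.4, 0.4]
gripper_width: 91.5
time_s: 1.65
ee_pos: [423.9, 59.8, 299.9]
ee_rot: [-90.0, 0.0, -170.4]
force: [1.1, -0.4, 1.2]
gripper_width: 91.0
delta cm [-7.690e+00 -1.000e-02 -1.191e+01] twist [-0.03  0.07 -0.02] axis rows dist/5cm 2.8350406314159207 rot/8.59 0.00838195221890605
```

```bash
python3 -m pendant '[{"delta_pos":[-2.5,0,-4],"twist":[0,0,0],"grip":100},{"delta_pos":[-5,0,-8],"twist":[0,0,0],"grip":100},{"delta_pos":[-7.7,0,-11.9],"twist":[0,0,0],"grip":100},{"delta_pos":[-7.7,0,-11.9],"twist":[0,0,0],"grip":100},{"delta_pos":[-7.7,0,-11.9],"twist":[0,0,0],"grip":100}]'
python3 - <<'E'
from h import *
grab('wrist','w1')
E
```

```text
time_s: 2.15
ee_pos: [479.8, 188.4, 299.0]
ee_rot: [-89.9, -0.1, -170.4]
force: [-0.2, 0.3, 0.3]
gripper_width: 91.1
```

View pics/w1.png

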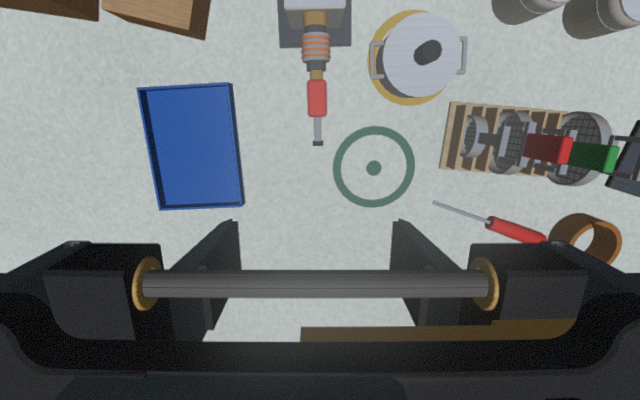

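```bash
cat > m2.py <<'E'
from meas import *
def run(f,n,i,axisz=83):
    p=cv2.imread(f'pics/{f}.png')[:,:,::-1].copy(); D=np.load(f'pics/{f}.npy'); H,S,V=masks(p)
    for k,fn in cols.items():
        for s,c,m in blobs(fn(H,S,V),25):
            vu=np.argwhere(m); P=dep(i,vu[:,::-1],D); r=cv2.minAreaRect(vu[:,::-1].astype(np.float32))
            b=cv2.boxPoints(r); z=np.median(P[:,2])
            Q=plane(i,b,z); e1=Q[1]-Q[0]; e2=Q[2]-Q[1]; L=e1 if np.hypot(*e1[:2])>np.hypot(*e2[:2]) else e2
            print(k,s,c.round(1),'med',np.median(P,0).round(1),'zmax',P[:,2].max().round(0),'rectc',Q.mean(0).round(1),'size',np.hypot(*e1[:2]).round(1),np.hypot(*e2[:2]).round(1),'yaw',np.degrees(np.arctan2(L[1],L[0])).round(1))
    return p,D,H,S,V
E
python3 - <<'E'
from m2 import *
i=imaging.camera_info('wrist'); p,D,H,S,V=run('w1','wrist',i)
m=(H>3)&(H<18)&(S>80)&(V>90); m[:, :290]=0; m[:,345:]=0; m[100:]=0; m[:10]=0
vu=np.argwhere(m); P=dep(i,vu[:,::-1],D); print('sleeve',vu.min(0),vu.max(0),P.min(0),P.max(0),np.median(P,0))
# black knob
for nm,box in [('knob',(405,30,450,70)),]:
    m=np.zeros(D.shape,bool); m[box[1]:box[3],box[0]:box[2]]=V[box[1]:box[3],box[0]:box[2]]<60
    vu=np.argwhere(m); P=dep(i,vu[:,::-1],D); Q=P[P[:,2]>88]; print(nm,len(Q),Q.mean(0),Q.min(0),Q.max(0))
E
```

```text
red [558 137  15  27 202] [565.4 149.9] med [563.  -19.2 210.5] zmax 470.0 rectc [562.1 -18.7 210.5] size 23.0 9.6 yaw 5.2
red [533 234  13   9  42] [539.3 238.4] med [ 428.4 -186.1   25.7] zmax 27.0 rectc [ 428.  -186.2   25.7] size 11.9 20.2 yaw -98.6
green [582 143  37  30 667] [602.5 157.7] med [562.7 -60.5 207. ] zmax 470.0 rectc [562.3 -56.7 207. ] size 23.7 31.8 yaw -88.9
blue [  137    83   105   127 10461] [192.2 145.3] med [480.9 372.6   4.2] zmax 470.0 rectc [471.7 377.8   4.2] size 136.1 189.8 yaw -168.5
sleeve [ 12 301] [ 79 329] [594.63287434 192.92194285  72.50751222] [668.42958917 229.21096945  90.30545873] [630.77999005 209.90818843  85.08429169]Traceback (most recent call last):
  File "<stdin>", line 8, in <module>
  File "h.py", line 12, in dep
    uv=np.array(uv,float).reshape(-1,2); n=norm(i,uv); z=D[uv[:,1].round().astype(int),uv[:,0].round().astype(int)]
                                           ~~~~^^^^^^
  File "h.py", line 6, in norm
    def norm(i,uv): return cv2.undistortPoints(np.array(uv,float).reshape(-1,1,2),K(i),dist(i))[:,0]
                           ~~~~~~~~~~~~~~~~~~~^^^^^^^^^^^^^^^^^^^^^^^^^^^^^^^^^^^^^^^^^^^^^^^^^
cv2.error: OpenCV(4.12.0) /io/opencv/modules/calib3d/src/undistort.dispatch.cpp:347: error: (-215:Assertion failed) CV_IS_MAT(_src) && CV_IS_MAT(_dst) && (_src->rows == 1 || _src->cols == 1) && (_dst->rows == 1 || _dst->cols == 1) && _src->cols + _src->rows - 1 == _dst->rows + _dst->cols - 1 && (CV_MAT_TYPE(_src->type) == CV_32FC2 || CV_MAT_TYPE(_src->type) == CV_64FC2) && (CV_MAT_TYPE(_dst->type) == CV_32FC2 || CV_MAT_TYPE(_dst->type) == CV_64FC2) in function 'cvUndistortPointsInternal'
```

```bash
python3 - <<'E'
from m2 import *
p=cv2.imread('pics/w1.png')[:,:,::-1].copy(); D=np.load('pics/w1.npy'); H,S,V=masks(p);i=imaging.camera_info('wrist')
print('noz hsv',H[98,316],S[98,316],V[98,316]); print('sleeve rows',[(y,H[y,316],S[y,316],V[y,316]) for y in range(8,82,3)])
print('knob',[(H[y,428],S[y,428],V[y,428]) for y in (45,50,55)])
def rep(nm,m):
    vu=np.argwhere(m); P=dep(i,vu[:,::-1],D); r=cv2.minAreaRect(vu[:,::-1].astype(np.float32)); z=np.median(P[:,2])
    print(nm,len(vu),vu.min(0),vu.max(0),'med',np.median(P,0).round(1),'min',P.min(0).round(1),'max',P.max(0).round(1)); return P,vu
m=np.zeros(D.shape,bool); m[78:120,300:335]=((H<10)|(H>170))[78:120,300:335]&(S[78:120,300:335]>120); P,vu=rep('noz',m)
T=P[P[:,2]>np.median(P[:,2])-4]; c=T.mean(0); u,s,v=np.linalg.svd(T[:,:2]-c[:2]); print('noz top',c,np.degrees(np.arctan2(v[0,1],v[0,0])),len(T),'along',((T[:,:2]-c[:2])@v[0]).min(),((T[:,:2]-c[:2])@v[0]).max(),'across',np.ptp((T[:,:2]-c[:2])@v[1]))
# sleeve: top ridge points
sub=np.zeros(D.shape,bool); sub[0:150,295:338]=1; vu=np.argwhere(sub); P=dep(i,vu[:,::-1],D); k=P[:,2]>62; P=P[k]
np.save('pics/P.npy',P)
x=np.array([np.cos(np.radians(9.6)),np.sin(np.radians(9.6))]); t=P[:,:2]@x; n=P[:,:2]@[-x[1],x[0]]
for a in range(int(t.min()),int(t.max()),4):
    k=(t>=a)&(t<a+4)
    if k.sum()>3: print(a,k.sum(),'zmax',P[k,2].max().round(1),'n',n[k].min().round(1),n[k].max().round(1))
E
```

```text
noz hsv 2 133 184
sleeve rows [(8, np.int64(30), np.int64(5), np.int64(154)), (11, np.int64(20), np.int64(96), np.int64(144)), (14, np.int64(21), np.int64(90), np.int64(145)), (17, np.int64(21), np.int64(99), np.int64(142)), (20, np.int64(19), np.int64(97), np.int64(145)), (23, np.int64(19), np.int64(100), np.int64(143)), (26, np.int64(104), np.int64(33), np.int64(101)), (29, np.int64(103), np.int64(23), np.int64(99)), (32, np.int64(109), np.int64(30), np.int64(159)), (35, np.int64(11), np.int64(110), np.int64(174)), (38, np.int64(178), np.int64(24), np.int64(149)), (41, np.int64(11), np.int64(94), np.int64(171)), (44, np.int64(178), np.int64(22), np.int64(151)), (47, np.int64(11), np.int64(100), np.int64(173)), (50, np.int64(174), np.int64(17), np.int64(151)), (53, np.int64(10), np.int64(97), np.int64(176)), (56, np.int64(150), np.int64(12), np.int64(147)), (59, np.int64(113), np.int64(16), np.int64(131)), (62, np.int64(103), np.int64(22), np.int64(103)), (65, np.int64(102), np.int64(25), np.int64(102)), (68, np.int64(109), np.int64(27), np.int64(104)), (71, np.int64(20), np.int64(9
[... 1091 characters left out ...]
613 58 zmax 84.1 n 90.9 112.5
617 62 zmax 83.1 n 90.9 112.5
621 45 zmax 78.9 n 94.2 110.2
625 46 zmax 79.3 n 95.6 110.2
629 70 zmax 83.9 n 90.7 112.5
633 65 zmax 83.2 n 90.7 112.5
637 70 zmax 83.3 n 90.7 112.5
641 122 zmax 88.0 n 86.2 117.5
645 109 zmax 88.8 n 86.1 118.5
649 105 zmax 88.6 n 86.0 118.3
653 102 zmax 89.1 n 86.3 119.7
657 109 zmax 90.3 n 86.3 119.7
661 111 zmax 89.4 n 86.2 119.6
665 101 zmax 89.2 n 86.4 119.3
669 66 zmax 87.9 n 87.7 118.0
673 69 zmax 84.6 n 92.3 113.4
677 102 zmax 85.8 n 89.8 115.9
681 82 zmax 85.9 n 89.9 115.6
685 97 zmax 86.2 n 90.0 116.9
689 147 zmax 87.9 n 83.1 126.4
693 316 zmax 91.9 n 76.6 125.2
697 177 zmax 92.2 n 78.6 125.0
701 61 zmax 91.8 n 78.5 124.9
```

```bash
python3 - <<'E'
from m2 import *
P=np.load('pics/P.npy'); P=P[P[:,2]<100]
x=np.array([np.cos(np.radians(9.6)),np.sin(np.radians(9.6))]); w=np.array([-x[1],x[0]]); t=P[:,:2]@x; n=P[:,:2]@w
T=[];N=[]
for a in range(545,686,4):
    k=(t>=a)&(t<a+4); T.append(a+2); N.append((n[k].min()+n[k].max())/2)
c=np.polyfit(T,N,1); print('yaw',9.6+np.degrees(np.arctan(c[0])))
for tt in (652,656,631,599): print(tt, tt*x+np.polyval(c,tt)*w)
p=cv2.imread('pics/w1.png')[:,:,::-1].copy(); D=np.load('pics/w1.npy'); i=imaging.camera_info('wrist')
u,v,Q=cloud(i,D); k=(Q[:,2]>84)&(Q[:,2]<97)&(u>380)&(u<470)&(v<100); print('knob top',k.sum(),Q[k].mean(0),Q[k].min(0),Q[k].max(0))
k=(Q[:,2]>50)&(Q[:,2]<64)&(u>360)&(u<470)&(v<110); e=cv2.minEnclosingCircle(Q[k][:,:2].astype(np.float32)); print('lid',k.sum(),e)
H,S,V=masks(p); m=(H>60)&(H<90)&(S>60)&(u.size>0); m[:,:325]=0;m[:,425:]=0;m[:120]=0;m[215:]=0
vu=np.argwhere(m); G=plane(i,vu[:,::-1],0); print('green circle',len(G),cv2.minEnclosingCircle(G[:,:2].astype(np.float32)))
d=vu[(abs(vu[:,1]-374)<12)&(abs(vu[:,0]-168)<12)]; print('dot',plane(i,[d.mean(0)[::-1]],0))
k=(v>70)&(v<215)&(u>130)&(u<250)&(Q[:,2]>15)&(Q[:,2]<30); r=cv2.minAreaRect(Q[k][:,:2].astype(np.float32)); print('tray',r)
s=state(); mv([625.8,210,140],[-90,0,-169])
E
```

```text
yaw 10.759169041007247
652 [625.77844781 209.78109549]
656 [629.70893431 210.52797336]
631 [605.14339367 205.85998669]
599 [573.69950166 199.88496376]
knob top 406 [646.31321037  80.39677196  91.9627928 ] [635.22884235  67.54213038  84.17138629] [658.49318262  91.47802512  95.28677578]
lid 4698 ((647.219482421875, 79.15011596679688), 49.964359283447266)
green circle 902 ((490.7906799316406, 95.03850555419922), 62.31380844116211)
dot [[490.85071837  95.37830697   0.        ]]
tray ((476.4651794433594, 368.06622314453125), (180.6580047607422, 131.73988342285156), 12.559844970703125)
delta cm [-14.82  15.92   0.19] twist [-0.05 -1.43  0.09] axis rows dist/5cm 4.350050260812923 rot/8.59 0.16735386103332314
```

```bash
python3 -m pendant '[{"delta_pos":[-4,3,0],"twist":[0,0,0],"grip":60},{"delta_pos":[-8,6,0.1],"twist":[0,-0.7,0],"grip":60},{"delta_pos":[-12,9,0.2],"twist":[0,-1.4,0],"grip":60},{"delta_pos":[-14.8,12,0.2],"twist":[0,-1.4,0],"grip":60},{"delta_pos":[-14.8,15.9,0.2],"twist":[0,-1.4,0],"grip":60}]'
python3 - <<'E'
from h import *
grab('wrist','w2')
mv([625.8,209.9,51],[-90,0,-169.2])
E
```

```text
time_s: 2.7
ee_pos: [630.3, 209.0, 140.6]
ee_rot: [-90.0, 0.3, -169.2]
force: [-0.8, 0.5, -0.5]
gripper_width: 56.1
delta cm [-0.35  8.15 -0.24] twist [-0.11 -0.01  0.69] axis rows dist/5cm 1.6313818490047818 rot/8.59 0.08081141488977514
```

View pics/w2.png

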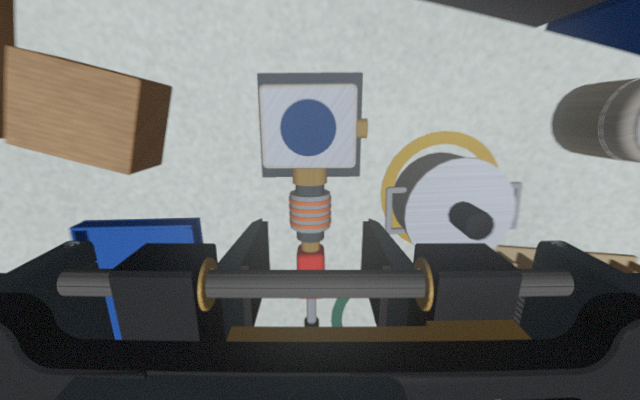

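```bash
python3 -m pendant '[{"delta_pos":[0,2,0],"twist":[0,0,0],"grip":60},{"delta_pos":[0,4,0],"twist":[0,0,0],"grip":60},{"delta_pos":[0,4,0],"twist":[0,0,0],"grip":60},{"delta_pos":[0,4,0],"twist":[0,0,0],"grip":60},{"delta_pos":[0,4,0],"twist":[0,0,0],"grip":60}]'
python3 - <<'E'
from h import *
print(state()['ee_pos'],state()['ee_rot'])
mv([625.8,209.9,51],[-90,0,-169.2])
i=imaging.camera_info('wrist'); p,D=imaging.grab_frame('wrist'); np.save('pics/w3.npy',D); cv2.imwrite('pics/w3.png',p[:,:,::-1])
H=cv2.cvtColor(p,cv2.COLOR_RGB2HSV).astype(int); m=(H[...,0]>5)&(H[...,0]<15)&(H[...,1]>70); m[:,:280]=0;m[:,345:]=0
vu=np.argwhere(m); P=dep(i,vu[:,::-1],D); k=(P[:,2]>75)&(P[:,2]<92); P=P[k]; print(len(P),vu.min(0),vu.max(0))
x=np.array([np.cos(np.radians(10.8)),np.sin(np.radians(10.8))]); w=np.array([-x[1],x[0]]); t=P[:,:2]@x;n=P[:,:2]@w
print('t',t.min(),t.max(),'n',n.min(),n.max(),'tcp t,n',state()['ee_pos'][:2]@x,state()['ee_pos'][:2]@w)
E
```

```text
time_s: 3.25
ee_pos: [627.1, 210.1, 103.1]
ee_rot: [-90.0, 0.2, -169.1]
force: [-0.0, 0.3, 0.1]
gripper_width: 54.8
[627.10334222 210.11563413 103.14361291] [ -90.01274617    0.17506211 -169.09589055]
delta cm [ 0.15  5.21 -0.  ] twist [ 0.01  0.1  -0.18] axis rows dist/5cm 1.0432068953478049 rot/8.59 0.023758823586580522
887 [209 282] [366 344]
t 624.0818173890256 670.1042281605943 n 73.61937993317538 106.5917127812018 tcp t,n 655.4233104467273 89.09704144375971
```

```bash
python3 -m pendant '[{"delta_pos":[0.1,2.6,0],"twist":[0,0,0],"grip":60},{"delta_pos":[0.1,5.2,0],"twist":[0,0,0],"grip":60},{"delta_pos":[0.1,5.2,0],"twist":[0,0,0],"grip":60},{"delta_pos":[0.1,5.2,0],"twist":[0,0,0],"grip":60},{"delta_pos":[0.1,5.2,0],"twist":[0,0,0],"grip":30}]' 40
python3 -m pendant '[{"delta_pos":[0,0,0],"twist":[0,0,0],"grip":10},{"delta_pos":[0,0,0],"twist":[0,0,0],"grip":10},{"delta_pos":[0,0,0],"twist":[0,0,0],"grip":10},{"delta_pos":[0,0,0],"twist":[0,0,0],"grip":10},{"delta_pos":[0,0,0],"twist":[0,0,0],"grip":10}]' 40
python3 -c "
from h import *
s=state(); print(s['ee_pos'],s['force'],s['gripper_width']); grab('wrist','w4');grab('side','s4')"
```

```text
time_s: 3.8
ee_pos: [626.7, 210.6, 51.0]
ee_rot: [-90.0, 0.2, -169.1]
force: [0.7, 0.9, -0.3]
gripper_width: 49.2
time_s: 4.3
ee_pos: [625.7, 212.5, 50.3]
ee_rot: [-90.2, 0.1, -169.1]
force: [-1.2, 5.1, 2.0]
gripper_width: 32.3
[625.74008763 212.48852449  50.30764976] [-1.16371471  5.1366944   2.04382056] 32.2668124308486
```

View pics/w4.png

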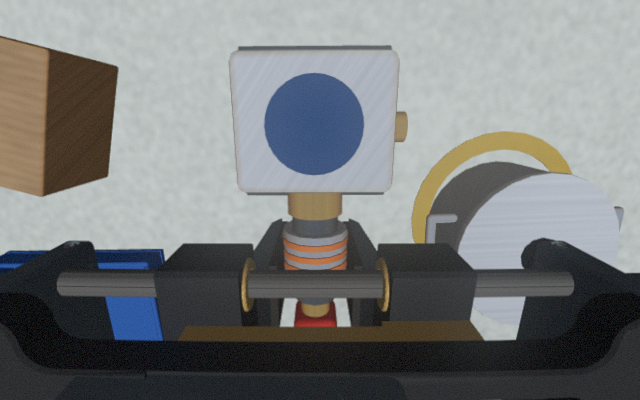

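```bash
python3 -m pendant '[{"delta_pos":[-0.2,0,-0.2],"twist":[0,0,0],"grip":10},{"delta_pos":[-0.4,0,-0.2],"twist":[0,0,0],"grip":10},{"delta_pos":[-0.6,0,-0.2],"twist":[0,0,0],"grip":10},{"delta_pos":[-0.8,0,-0.2],"twist":[0,0,0],"grip":10},{"delta_pos":[-1.0,0,-0.2],"twist":[0,0,0],"grip":10}]' 40
python3 -m pendant '[{"delta_pos":[-0.1,0,0],"twist":[0,0,0],"grip":10},{"delta_pos":[-0.1,0,0],"twist":[0,0,0],"grip":10},{"delta_pos":[-0.1,0,0],"twist":[0,0,0],"grip":10},{"delta_pos":[-0.1,0,0],"twist":[0,0,0],"grip":10},{"delta_pos":[-0.1,0,0],"twist":[0,0,0],"grip":10}]' 40
python3 -c "
from h import *
s=state(); print(s['ee_pos'],s['force'],s['gripper_width']); grab('wrist','w5');grab('top','t5')"
```

```text
time_s: 4.9
ee_pos: [633.1, 213.9, 50.3]
ee_rot: [-90.0, -0.2, -169.1]
force: [-6.0, -1.2, 7.7]
gripper_width: 32.1
time_s: 5.4
ee_pos: [633.9, 214.1, 50.4]
ee_rot: [-90.0, -0.2, -169.1]
force: [-6.4, -0.6, 7.6]
gripper_width: 32.3
[633.86876093 214.0707723   50.35628349] [-6.3698424  -0.62175219  7.57017441] 32.34440544939651
```

View pics/w5.png

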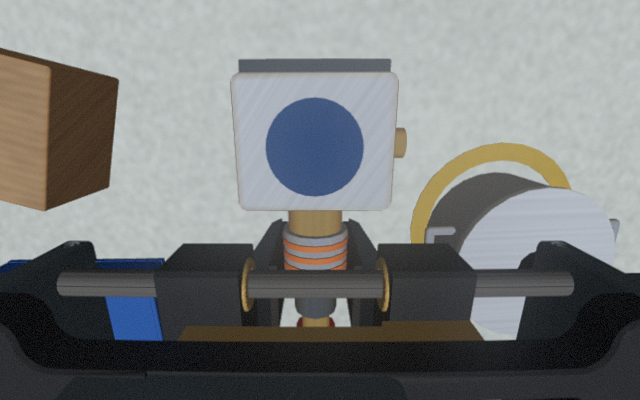

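```bash
python3 -m pendant '[{"delta_pos":[-0.1,0,0],"twist":[0,0,0],"grip":10},{"delta_pos":[-0.2,0,0],"twist":[0,0,0],"grip":10},{"delta_pos":[-0.3,0,0],"twist":[0,0,0],"grip":10},{"delta_pos":[-0.4,0,0],"twist":[0,0,0],"grip":10},{"delta_pos":[-0.4,0,0],"twist":[0,0,0],"grip":10}]' 40
python3 -c "
from h import *
s=state(); print(s['ee_pos'],s['force'],s['gripper_width']); grab('wrist','w6');grab('top','t6'); crop('t6',210,140,290,260,5,'t6c');crop('t5',210,140,290,260,5,'t5c')"
```

```text
time_s: 6.0
ee_pos: [635.4, 214.4, 50.3]
ee_rot: [-90.0, -0.5, -169.1]
force: [-12.8, -1.1, 10.8]
gripper_width: 32.3
[635.39864882 214.36878908  50.33522415] [-12.796661    -1.07720407  10.79617299] 32.30596772375139
```

View pics/w6.png

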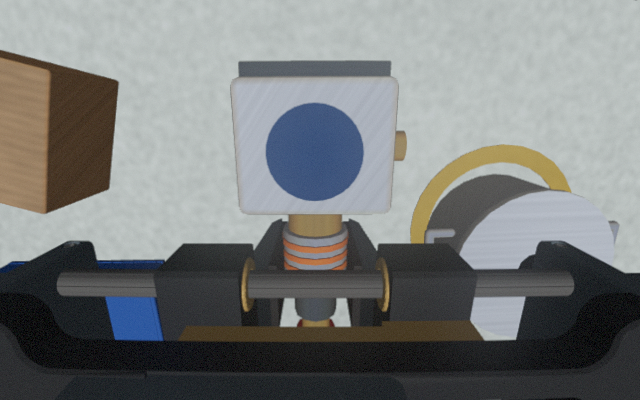

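View pics/t6c.png

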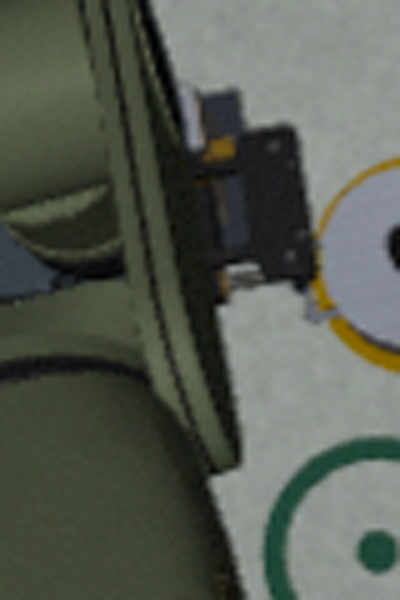

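```bash
python3 -m pendant '[{"delta_pos":[0,0,0],"twist":[0,0,0],"grip":60},{"delta_pos":[0,0,0],"twist":[0,0,0],"grip":60},{"delta_pos":[0,0,0],"twist":[0,0,0],"grip":60},{"delta_pos":[0,-3,0],"twist":[0,0,0],"grip":60},{"delta_pos":[0,-7.5,0],"twist":[0,0,0],"grip":60}]' 40
python3 -m pendant '[{"delta_pos":[0,-1,0],"twist":[0,0,0],"grip":60},{"delta_pos":[0,-1,0],"twist":[0,0,0],"grip":60},{"delta_pos":[0,-1,0],"twist":[0,0,0],"grip":60},{"delta_pos":[0,-1,0],"twist":[0,0,0],"grip":60},{"delta_pos":[0,-1,0],"twist":[0,0,0],"grip":60}]' 40
python3 - <<'E'
from h import *
s=state(); print(s['ee_pos'],s['force'],s['gripper_width'])
i,p,D=grab('wrist','w7')
E
```

```text
time_s: 6.6
ee_pos: [638.0, 214.3, 121.3]
ee_rot: [-89.9, -0.4, -169.1]
force: [1.4, 0.8, 0.3]
gripper_width: 54.7
time_s: 7.1
ee_pos: [638.9, 214.7, 132.0]
ee_rot: [-90.0, -0.2, -169.1]
force: [0.4, -0.0, 0.5]
gripper_width: 54.9
[638.86078686 214.71964659 131.99907781] [ 0.39944338 -0.04942072  0.5010293 ] 54.90945070852862
```

View pics/w7.png

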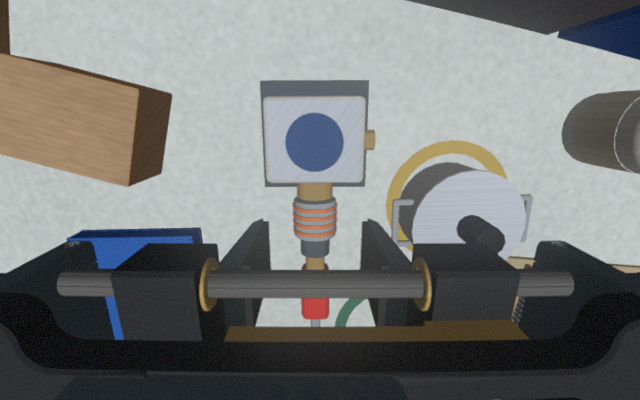

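```bash
python3 - <<'E'
from m2 import *
i=imaging.camera_info('wrist'); D=np.load('pics/w7.npy'); p=cv2.imread('pics/w7.png')[:,:,::-1].copy(); H,S,V=masks(p)
u,v,P=cloud(i,D); k=(u>285)&(u<345)&(v>185)&(v<325)&(P[:,2]>60)&(P[:,2]<95); P=P[k]
y=np.radians(10.8); x=np.array([np.cos(y),np.sin(y)]); w=np.array([-x[1],x[0]]); t=P[:,:2]@x;n=P[:,:2]@w
for a in range(int(t.min()),int(t.max()),4):
    q=(t>=a)&(t<a+4)
    if q.sum()>3: print(a,q.sum(),'zmax',P[q,2].max().round(1),'n',n[q].min().round(1),n[q].max().round(1))
print('tcp',state()['ee_pos'][:2]@x,state()['ee_pos'][:2]@w)
for tt in (595,): print(tt*x+89.5*w)
mv([568.,199.5,110],[-90,0,-169.2])
E
```

```text
560 29 zmax 69.4 n 85.9 94.1
564 20 zmax 70.2 n 86.0 94.1
572 49 zmax 78.9 n 78.3 100.9
576 99 zmax 80.2 n 78.4 100.9
580 103 zmax 80.9 n 78.4 100.8
584 100 zmax 80.6 n 78.5 100.8
588 109 zmax 80.7 n 78.6 100.7
592 89 zmax 81.0 n 78.6 100.6
612 10 zmax 66.8 n 78.3 102.0
616 37 zmax 73.6 n 79.3 101.1
620 77 zmax 77.7 n 83.0 98.1
624 81 zmax 77.7 n 83.1 98.1
628 66 zmax 78.1 n 83.1 98.0
632 59 zmax 82.6 n 79.0 102.1
636 138 zmax 83.0 n 79.1 102.1
640 131 zmax 83.1 n 79.1 102.1
644 129 zmax 83.5 n 79.2 102.0
648 65 zmax 87.9 n 74.7 106.5
652 185 zmax 88.9 n 74.0 107.3
656 224 zmax 88.6 n 73.4 107.5
660 218 zmax 89.5 n 74.0 107.3
664 191 zmax 88.3 n 73.0 107.2
668 242 zmax 88.8 n 73.0 108.2
672 207 zmax 88.4 n 73.0 108.0
676 282 zmax 87.8 n 74.2 108.1
680 207 zmax 87.2 n 74.9 106.1
684 181 zmax 85.7 n 77.6 104.7
688 181 zmax 85.6 n 77.7 104.7
692 37 zmax 85.1 n 81.7 99.6
tcp 667.9907488778686 91.24084806236434
[567.69028653 199.40659112]
delta cm [7.26 2.25 0.15] twist [-0.03  0.14  0.16] axis rows dist/5cm 1.520770957178929 rot/8.59 0.02434166088192849
```

```bash
python3 -m pendant '[{"delta_pos":[3.6,0,0.05],"twist":[0,0.1,0],"grip":60},{"delta_pos":[7.4,0,0.1],"twist":[0,0.1,0],"grip":60},{"delta_pos":[7.4,2.2,0.1],"twist":[0,0.1,0],"grip":60},{"delta_pos":[7.4,2.2,0.1],"twist":[0,0.1,0],"grip":60},{"delta_pos":[7.4,2.2,0.1],"twist":[0,0.1,0],"grip":60}]' 40
python3 - <<'E'
from h import *
s=state(); print(s['ee_pos'],s['force'],s['gripper_width'])
mv([566.6,199.7,52],[-90,0,-169.2])
E
```

```text
time_s: 7.65
ee_pos: [567.5, 200.1, 111.6]
ee_rot: [-90.0, -0.0, -169.2]
force: [0.7, -0.6, 0.2]
gripper_width: 54.3
[567.47534386 200.05854382 111.64279636] [ 0.65592154 -0.57287089  0.22868274] 54.314902422249745
delta cm [0.09 5.96 0.02] twist [-0.01  0.04  0.03] axis rows dist/5cm 1.1930059410088425 rot/8.59 0.006702978625906652
```

```bash
python3 -m pendant '[{"delta_pos":[0.1,3,0],"twist":[0,0,0],"grip":60},{"delta_pos":[0.1,5.9,0],"twist":[0,0,0],"grip":60},{"delta_pos":[0.1,5.9,0],"twist":[0,0,0],"grip":60},{"delta_pos":[0.1,5.9,0],"twist":[0,0,0],"grip":60},{"delta_pos":[0.1,5.9,0],"twist":[0,0,0],"grip":20}]' 40
python3 -m pendant '[{"delta_pos":[0,0,0],"twist":[0,0,0],"grip":5},{"delta_pos":[0,0,0],"twist":[0,0,0],"grip":5},{"delta_pos":[0,0,0],"twist":[0,0,0],"grip":5},{"delta_pos":[0,0,0],"twist":[0,0,0],"grip":5},{"delta_pos":[0,0,0],"twist":[0,0,0],"grip":5}]' 40
python3 -m pendant '[{"delta_pos":[0.7,0,0],"twist":[0,0,0],"grip":5},{"delta_pos":[1.4,0,0],"twist":[0,0,0],"grip":5},{"delta_pos":[2.1,0,0],"twist":[0,0,0],"grip":5},{"delta_pos":[2.8,0,0],"twist":[0,0,0],"grip":5},{"delta_pos":[3.5,0,0],"twist":[0,0,0],"grip":5}]' 40
python3 -m pendant '[{"delta_pos":[0.7,0,0],"twist":[0,0,0],"grip":5},{"delta_pos":[1.4,0,0],"twist":[0,0,0],"grip":5},{"delta_pos":[2.1,0,0],"twist":[0,0,0],"grip":5},{"delta_pos":[2.8,0,0],"twist":[0,0,0],"grip":5},{"delta_pos":[2.8,0,0],"twist":[0,0,0],"grip":5}]' 40
python3 -c "
from h import *
s=state(); print(s['ee_pos'],s['force'],s['gripper_width']); grab('wrist','w8')"
```

```text
time_s: 8.15
ee_pos: [568.0, 200.3, 54.7]
ee_rot: [-90.0, 0.2, -169.2]
force: [-0.3, 0.6, -0.5]
gripper_width: 49.5
time_s: 8.65
ee_pos: [566.6, 200.7, 53.6]
ee_rot: [-90.1, 0.1, -169.1]
force: [-0.8, 4.1, 2.9]
gripper_width: 23.8
time_s: 9.15
ee_pos: [530.6, 192.5, 52.6]
ee_rot: [-89.9, -0.1, -169.2]
force: [-0.1, -0.0, -0.5]
gripper_width: 23.8
time_s: 9.65
ee_pos: [503.1, 187.6, 52.9]
ee_rot: [-90.0, -0.1, -169.2]
force: [0.5, -0.1, -1.2]
gripper_width: 23.6
[503.13195863 187.62576167  52.88851693] [ 0.45883566 -0.14408702 -1.17844542] 23.565709724059598
```

View pics/w8.png

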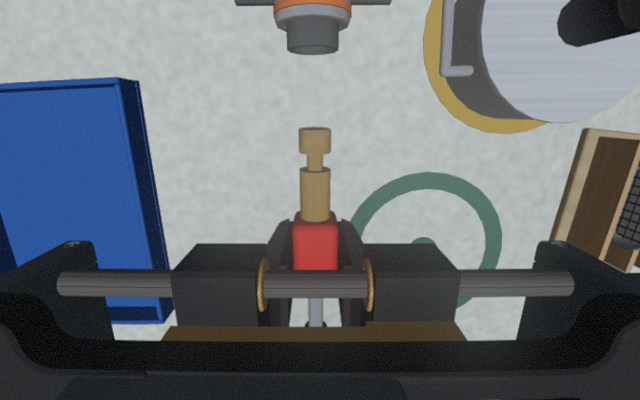

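```bash
python3 -m pendant '[{"delta_pos":[0,-2.5,0],"twist":[0,0,0],"grip":5},{"delta_pos":[0,-5,0],"twist":[0,0,0],"grip":5},{"delta_pos":[0,-5,-1.5],"twist":[0,0,0],"grip":5},{"delta_pos":[0,-5,-5],"twist":[0,0,0],"grip":5},{"delta_pos":[0,-5,-8.5],"twist":[0,-1.5,0],"grip":5}]' 40
python3 - <<'E'
from m2 import *
s=state(); print(s['ee_pos'],s['force'],s['gripper_width']); 
mv([472,367,100],[-90,0,-167.5])
i,p,D=grab('wrist','w9'); 
u,v,Q=cloud(i,D); k=(Q[:,2]>18)&(Q[:,2]<30)&(Q[:,1]>270)&(Q[:,1]<450)&(Q[:,0]<600)&(Q[:,0]>350); r=cv2.minAreaRect(Q[k][:,:2].astype(np.float32)); print('tray',r,k.sum())
E
```

```text
time_s: 10.2
ee_pos: [488.1, 272.6, 102.4]
ee_rot: [-90.0, -0.0, -167.7]
force: [0.2, 0.1, -0.9]
gripper_width: 23.7
[488.13088883 272.55228166 102.41111552] [ 0.21069361  0.13489295 -0.91713835] 23.671968414266956
delta cm [-0.43  0.24 -9.57] twist [ 0.01 -0.22  0.01] axis rows dist/5cm 1.9169132012317256 rot/8.59 0.025183941244874563
tray ((486.00787353515625, 371.2541198730469), (159.97186279296875, 130.9036865234375), 12.347430229187012) 3164
```

View pics/w9.png

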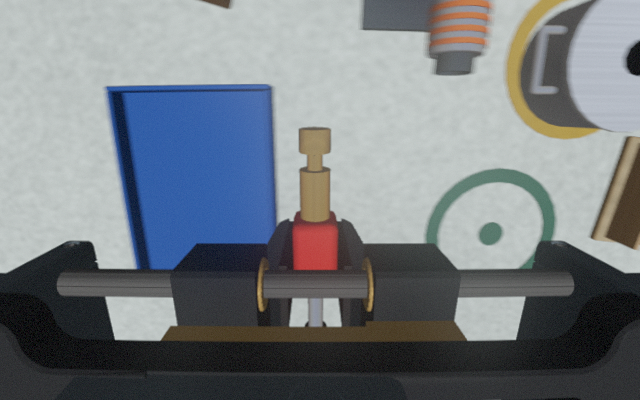

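```bash
python3 -m pendant '[{"delta_pos":[-0.2,0,-4.8],"twist":[0,0,0],"grip":5},{"delta_pos":[-0.4,0,-9.6],"twist":[0,0,0],"grip":5},{"delta_pos":[-0.4,3,-9.6],"twist":[0,0,0],"grip":5},{"delta_pos":[-0.4,6,-9.6],"twist":[0,0,0],"grip":5},{"delta_pos":[-0.4,8,-9.6],"twist":[0,0,0],"grip":5}]' 40
python3 - <<'E'
from h import *
s=state(); print(s['ee_pos'],s['force'],s['gripper_width']); 
mv([472,368,7],[-90,0,-167.5])
E
```

```text
time_s: 10.75
ee_pos: [470.0, 366.3, 19.9]
ee_rot: [-89.9, -0.2, -167.6]
force: [-1.4, 0.2, -1.3]
gripper_width: 23.5
[470.00621181 366.31965922  19.86528192] [-1.39852822  0.18527387 -1.27023155] 23.479392985272536
delta cm [-0.24  1.29 -0.12] twist [-0.09 -0.08  0.2 ] axis rows dist/5cm 0.26253701863516066 rot/8.59 0.02643783940823058
```

```bash
python3 -m pendant '[{"delta_pos":[0,0.6,0],"twist":[0,0,0],"grip":5},{"delta_pos":[0,1.2,0],"twist":[0,0,0],"grip":5},{"delta_pos":[0,1.2,0],"twist":[0,0,0],"grip":5},{"delta_pos":[0,1.2,0],"twist":[0,0,0],"grip":45},{"delta_pos":[0,1.2,0],"twist":[0,0,0],"grip":45}]' 40
python3 -m pendant '[{"delta_pos":[0,0,0],"twist":[0,0,0],"grip":45},{"delta_pos":[0,-3,0],"twist":[0,0,0],"grip":45},{"delta_pos":[0,-7,0],"twist":[0,0,0],"grip":45},{"delta_pos":[0,-11,0],"twist":[0,0,0],"grip":45},{"delta_pos":[0,-15,0],"twist":[0,0,0],"grip":45}]' 40
python3 - <<'E'
from h import *
s=state(); print(s['ee_pos'],s['force'],s['gripper_width']); 
grab('wrist','w10')
mv([572,250,210],[-90,0,-170])
E
```

```text
time_s: 11.25
ee_pos: [472.6, 366.6, 12.1]
ee_rot: [-90.1, 0.1, -167.7]
force: [0.7, 1.0, 1.1]
gripper_width: 37.0
time_s: 11.75
ee_pos: [471.7, 366.0, 163.1]
ee_rot: [-90.0, 0.1, -167.7]
force: [0.9, 0.1, -0.5]
gripper_width: 40.7
[471.74565672 365.97754351 163.08139726] [ 0.93408058  0.08141719 -0.4979072 ] 40.6806713499579
delta cm [-7.   -3.93 13.62] twist [ 0.36  2.33 -0.76] axis rows dist/5cm 3.161559243157108 rot/8.59 0.2885070688991886
```

View pics/w10.png

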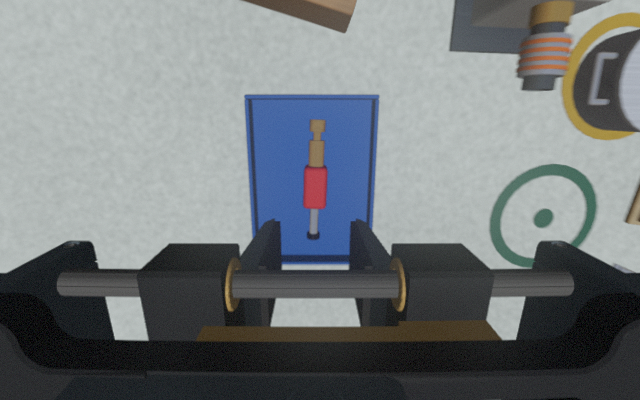

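```bash
python3 -c "
from h import *
mv([620,100,200],[-90,0,-170])"
```

```text
delta cm [-8.47 -3.   29.31] twist [ 0.36  2.33 -0.76] axis rows dist/5cm 6.13039611690923 rot/8.59 0.2885070688991886
```

```bash
python3 -m pendant '[{"delta_pos":[-0.5,-3,2],"twist":[0,0.5,0],"grip":60},{"delta_pos":[-1.5,-3,6],"twist":[0,1,0],"grip":60},{"delta_pos":[-2.7,-3,10.5],"twist":[0,1.5,0],"grip":60},{"delta_pos":[-4,-3,15],"twist":[0,2.3,0],"grip":60},{"delta_pos":[-5.4,-3,19.5],"twist":[0,2.3,0],"grip":60}]' 40
python3 -m pendant '[{"delta_pos":[-1.5,0,4.5],"twist":[0,0,0],"grip":60},{"delta_pos":[-3,0,9.5],"twist":[0,0,0],"grip":60},{"delta_pos":[-3,0,9.5],"twist":[0,0,0],"grip":60},{"delta_pos":[-3,0,9.5],"twist":[0,0,0],"grip":60},{"delta_pos":[-3,0,9.5],"twist":[0,0,0],"grip":60}]' 40
cat > pot.py <<'E'
from m2 import *
import sys
f=sys.argv[1]
s=state(); print(s['ee_pos'],s['gripper_width'])
i,p,D=grab('wrist',f); u,v,Q=cloud(i,D)
N=(abs(Q[:,0]-560)<200)&(abs(Q[:,1]-90)<75)&(v<260)
k=N&(Q[:,2]>87)&(Q[:,2]<96)&(abs(Q[:,1]-90)<60); print('knob top',k.sum(),np.median(Q[k],0),Q[k].min(0),Q[k].max(0))
k=N&(Q[:,2]>54)&(Q[:,2]<62); print('lid',k.sum(),cv2.minEnclosingCircle(Q[k][:,:2].astype(np.float32)))
H,S,V=masks(p); m=(H>60)&(H<90)&(S>60); m[260:]=0; vu=np.argwhere(m); G=plane(i,vu[:,::-1],0)
G=G[(np.hypot(G[:,0]-491,G[:,1]-95)<80)]; 
if len(G): print('green',len(G),cv2.minEnclosingCircle(G[:,:2].astype(np.float32)))
E
python3 pot.py w11
```

```text
time_s: 12.3
ee_pos: [566.8, 185.6, 191.6]
ee_rot: [-90.0, 0.1, -170.0]
force: [1.2, 0.1, -1.1]
gripper_width: 54.5
time_s: 12.8
ee_pos: [611.8, 99.7, 191.0]
ee_rot: [-90.0, -0.0, -169.9]
force: [0.1, 0.9, 1.1]
gripper_width: 54.9
[611.78577791  99.69397112 191.01235066] 54.89415639361354
knob top 549 [648.04419099  81.11891676  91.7712755 ] [636.01171742  69.25432232  87.37742874] [659.25298764  92.47545669  93.93488421]
lid 7039 ((647.7410888671875, 80.6586685180664), 49.56385803222656)
green 686 ((523.7382202148438, 91.66276550292969), 52.02133560180664)
```

View pics/w11.png

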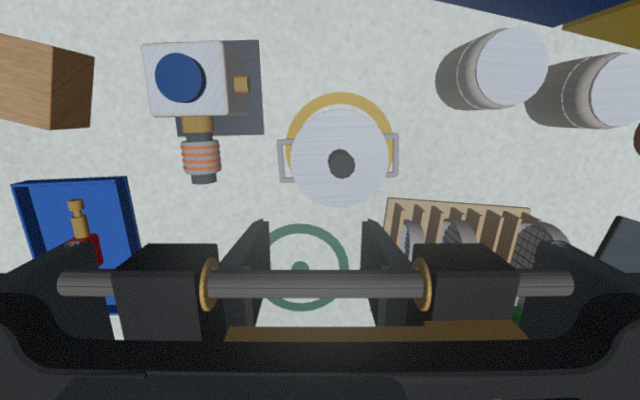

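```bash
python3 -c "
from h import *
print(state()['qpos']); mv([648,80.5,190],[-90,0,-90])"
```

```text
[8.21614749e+00 2.31698364e+01 8.55395271e+01 2.46917534e-02
 7.12955272e+01 8.80889385e+01]
delta cm [-3.23  0.11  2.57] twist [ 2.000e-02 -7.988e+01 -1.000e-02] axis rows dist/5cm 0.8255330424058135 rot/8.59 9.299268132905603
```

```bash
python3 -m pendant '[{"delta_pos":[-0.6,0,0.5],"twist":[0,-8,0],"grip":60},{"delta_pos":[-1.2,0,1],"twist":[0,-16,0],"grip":60},{"delta_pos":[-1.8,0,1.5],"twist":[0,-24,0],"grip":60},{"delta_pos":[-2.4,0,2],"twist":[0,-32,0],"grip":60},{"delta_pos":[-3.2,0,2.6],"twist":[0,-40,0],"grip":60}]' 40
python3 -m pendant '[{"delta_pos":[0,0,0],"twist":[0,-8,0],"grip":60},{"delta_pos":[0,0,0],"twist":[0,-16,0],"grip":60},{"delta_pos":[0,0,0],"twist":[0,-24,0],"grip":60},{"delta_pos":[0,0,0],"twist":[0,-32,0],"grip":60},{"delta_pos":[0,0,0],"twist":[0,-40,0],"grip":60}]' 40
python3 -m pendant '[{"delta_pos":[0,0,0],"twist":[0,0,0],"grip":60},{"delta_pos":[0,3,0],"twist":[0,0,0],"grip":60},{"delta_pos":[0,6,0],"twist":[0,0,0],"grip":60},{"delta_pos":[0,6,0],"twist":[0,0,0],"grip":60},{"delta_pos":[0,6,0],"twist":[0,0,0],"grip":60}]' 40
python3 pot.py w12;python3 -c "
from h import *
mv([648,80.5,66],[-90,0,-90])"
```

```text
time_s: 13.35
ee_pos: [647.8, 80.7, 191.2]
ee_rot: [-90.0, 0.0, -129.5]
force: [0.3, -0.0, 0.3]
gripper_width: 54.7
time_s: 13.85
ee_pos: [647.7, 80.8, 191.1]
ee_rot: [-90.0, 0.0, -89.5]
force: [-0.3, 0.0, -0.6]
gripper_width: 55.1
time_s: 14.35
ee_pos: [648.3, 79.6, 131.3]
ee_rot: [-90.0, -0.0, -90.0]
force: [0.0, 0.2, 0.4]
gripper_width: 54.8
[648.25741611  79.61235644 131.26089226] 54.78768940061472
knob top 806 [646.80691341  81.75562238  91.94639025] [635.79496219  69.53821777  87.13550351] [658.53651983  92.36772096  94.27328539]
lid 9132 ((647.1008911132812, 80.57475280761719), 49.425052642822266)
green 4405 ((490.7923889160156, 87.51957702636719), 72.41566467285156)
delta cm [-0.1   6.64 -0.13] twist [-0.13  0.01 -0.01] axis rows dist/5cm 1.3275809604612474 rot/8.59 0.014751141015794042
```

View pics/w12.png

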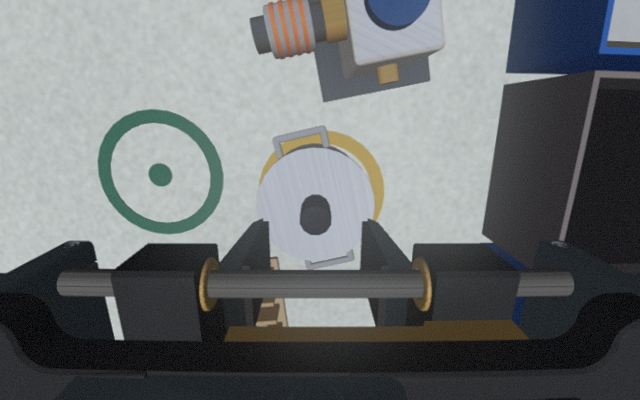

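```bash
python3 -c "
from m2 import *
i=imaging.camera_info('wrist'); p=cv2.imread('pics/w12.png')[:,:,::-1].copy(); H,S,V=masks(p)
m=(H>60)&(H<95)&(S>60); m[:,230:]=0; m[240:]=0; vu=np.argwhere(m); d=vu[(abs(vu[:,1]-160)<18)&(abs(vu[:,0]-175)<18)]
G=plane(i,vu[:,::-1],0); print(plane(i,[d.mean(0)[::-1]],0), cv2.minEnclosingCircle(G[:,:2].astype(np.float32)))"
python3 -m pendant '[{"delta_pos":[0,3,0],"twist":[0,0,0],"grip":60},{"delta_pos":[0,5,0],"twist":[0,0,0],"grip":60},{"delta_pos":[-0.1,6.5,0],"twist":[0,0,0],"grip":60},{"delta_pos":[-0.1,6.5,0],"twist":[0,0,0],"grip":60},{"delta_pos":[-0.1,6.5,0],"twist":[0,0,0],"grip":30}]' 20
python3 -m pendant '[{"delta_pos":[0,0,0],"twist":[0,0,0],"grip":5},{"delta_pos":[0,0,0],"twist":[0,0,0],"grip":5},{"delta_pos":[0,0,0],"twist":[0,0,0],"grip":5},{"delta_pos":[0,0,0],"twist":[0,0,0],"grip":5},{"delta_pos":[0,0,0],"twist":[0,0,0],"grip":5}]' 15
python3 -c "
from h import *
s=state();print(s['ee_pos']);mv([490.8,95.5,s['ee_pos'][2]],[-90,0,-90])"
```

```text
[[491.71895823  96.68523963   0.        ]] ((491.7906494140625, 96.62279510498047), 63.47705078125)
time_s: 14.9
ee_pos: [649.6, 80.0, 67.7]
ee_rot: [-89.8, 0.0, -90.0]
force: [0.3, 0.4, -0.3]
gripper_width: 49.5
time_s: 15.4
ee_pos: [648.3, 79.8, 66.7]
ee_rot: [-90.0, -0.0, -90.0]
force: [-2.5, 0.5, 5.0]
gripper_width: 23.7
[648.26360227  79.77951137  66.72701574]
delta cm [ -1.58  -0.   -15.75] twist [-0.01  0.03  0.  ] axis rows dist/5cm 3.164927790893951 rot/8.59 0.004126397598182317
```

```bash
python3 -m pendant '[{"delta_pos":[-0.1,0,-1],"twist":[0,0,0],"grip":5},{"delta_pos":[-0.25,0,-2.5],"twist":[0,0,0],"grip":5},{"delta_pos":[-0.4,0,-4],"twist":[0,0,0],"grip":5},{"delta_pos":[-0.6,0,-6],"twist":[0,0,0],"grip":5},{"delta_pos":[-0.8,0,-8],"twist":[0,0,0],"grip":5}]' 15
python3 -c "
from h import *
s=state();print(s['ee_pos'],s['force'])"
python3 -m pendant '[{"delta_pos":[-0.2,0,-2],"twist":[0,0,0],"grip":5},{"delta_pos":[-0.4,0,-4],"twist":[0,0,0],"grip":5},{"delta_pos":[-0.6,0,-6],"twist":[0,0,0],"grip":5},{"delta_pos":[-0.75,0,-7],"twist":[0,0,0],"grip":5},{"delta_pos":[-0.8,0,-7.5],"twist":[0,0,0],"grip":5}]' 15
python3 -m pendant '[{"delta_pos":[0,0,0],"twist":[0,0,0],"grip":5},{"delta_pos":[0,0,0],"twist":[0,0,0],"grip":5},{"delta_pos":[0,0,0],"twist":[0,0,0],"grip":60},{"delta_pos":[0,0,0],"twist":[0,0,0],"grip":60},{"delta_pos":[0,0,0],"twist":[0,0,0],"grip":60}]' 15
python3 -m pendant '[{"delta_pos":[0,-3,0],"twist":[0,0,0],"grip":60},{"delta_pos":[0,-8,0],"twist":[0,0,0],"grip":60},{"delta_pos":[0,-13,0],"twist":[0,0,0],"grip":60},{"delta_pos":[0,-18,0],"twist":[0,0,0],"grip":60},{"delta_pos":[0,-20,0],"twist":[0,0,0],"grip":60}]' 15
python3 pot.py w13
```

```text
time_s: 15.9
ee_pos: [570.9, 87.9, 67.1]
ee_rot: [-89.5, 0.0, -90.0]
force: [5.6, -0.7, 2.7]
gripper_width: 23.3
[570.93393283  87.91017166  67.07974244] [ 5.6156734  -0.71985967  2.65867195]
time_s: 16.4
ee_pos: [495.1, 95.9, 67.0]
ee_rot: [-89.7, 0.0, -89.9]
force: [5.7, -0.3, 1.5]
gripper_width: 23.6
time_s: 16.9
ee_pos: [492.2, 95.5, 65.0]
ee_rot: [-90.2, -0.0, -90.0]
force: [0.3, 0.0, 0.7]
gripper_width: 44.6
time_s: 17.4
ee_pos: [494.7, 96.0, 270.6]
ee_rot: [-89.6, 0.1, -90.0]
force: [0.8, 0.3, -0.1]
gripper_width: 54.7
[494.71073696  95.96506409 270.61038074] 54.72798674035975
knob top 320 [492.97905795  97.51201308  91.84164696] [482.43610027  85.21811546  87.48973042] [504.71899245 108.10315519  94.09586605]
lid 4239 ((493.33184814453125, 96.52674102783203), 49.58647537231445)
green 447 ((491.0758972167969, 96.70398712158203), 62.51526641845703)
```

View pics/w13.png

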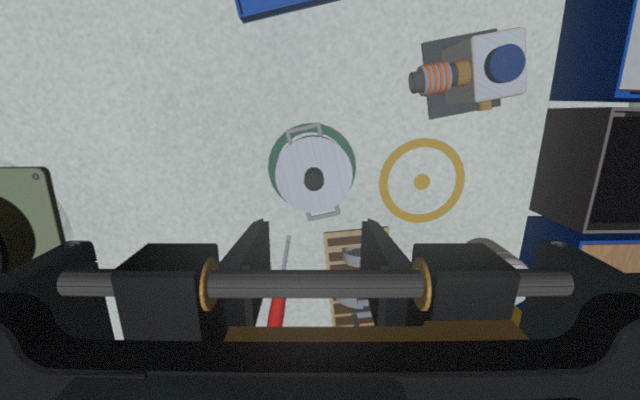

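```bash
python3 -m pendant '[{"delta_pos":[2,-4,0],"twist":[0,0,0],"grip":60},{"delta_pos":[6.5,-6,1],"twist":[0,0,0],"grip":60},{"delta_pos":[11,-6,2],"twist":[0,-1,0],"grip":60},{"delta_pos":[15.5,-6,3],"twist":[0,-2,0],"grip":60},{"delta_pos":[20,-6,4],"twist":[0,-3.8,0],"grip":60}]' 15
python3 -m pendant '[{"delta_pos":[4.5,0,1],"twist":[0,0,0],"grip":60},{"delta_pos":[8.6,0,2],"twist":[0,0,0],"grip":60},{"delta_pos":[8.6,0,2],"twist":[0,0,0],"grip":60},{"delta_pos":[8.6,0,2],"twist":[0,0,0],"grip":60},{"delta_pos":[8.6,0,2],"twist":[0,0,0],"grip":60}]' 15
python3 - <<'E'
from m2 import *
s=state(); print(s['ee_pos'],s['ee_rot'])
i,p,D=grab('wrist','w14'); run('w14','wrist',i)
E
```

```text
time_s: 17.95
ee_pos: [533.0, -105.8, 324.7]
ee_rot: [-90.1, 0.1, -86.1]
force: [0.9, 0.4, 0.7]
gripper_width: 54.5
time_s: 18.45
ee_pos: [558.7, -187.8, 325.2]
ee_rot: [-90.1, 0.1, -86.1]
force: [-0.8, 0.6, 0.1]
gripper_width: 54.6
[ 558.67751186 -187.76493486  325.15582379] [-9.00999243e+01  7.19156099e-02 -8.61261339e+01]
green [319  52  25  11 135] [330.7  56.1] med [563.  -62.9 209.9] zmax 212.0 rectc [563.1 -63.7 209.9] size 21.0 7.5 yaw 7.5
blue [ 524   15  116  134 3205] [594.6  77.3] med [938.2 -34.3  96.9] zmax 496.0 rectc [888.5 -52.2  96.9] size 153.8 128.2 yaw 93.8
blue [321 157  23   8 153] [331.8 160.6] med [ 570.5 -153.3  209.9] zmax 496.0 rectc [ 571.3 -153.2  209.9] size 20.5 6.6 yaw 3.9
blue [504 258  31   8 177] [520.2 261.5] med [ 866.  -296.9   97.1] zmax 496.0 rectc [ 862.9 -296.6   97.1] size 11.4 45.0 yaw 3.3
yellow [570 158  33  89 573] [585.8 202. ] med [ 940.4 -203.1   93.3] zmax 496.0 rectc [ 940.9 -205.5   93.3] size 129.0 28.7 yaw 98.3
```

View pics/w14.png

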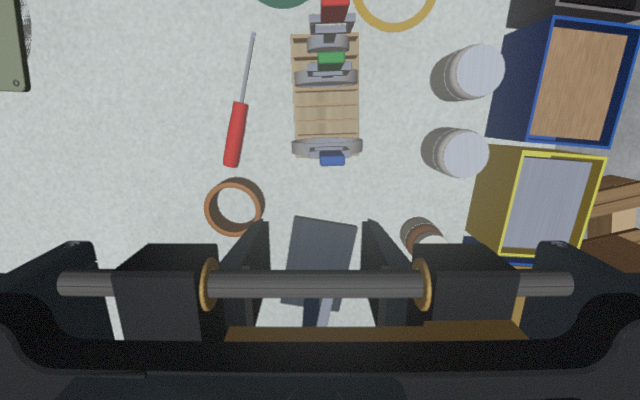

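```bash
python3 - <<'E'
from m2 import *
i=imaging.camera_info('top'); D=np.load('pics/top0d.npy'); u,v,P=cloud(i,D)
k=(P[:,2]>185)&(P[:,2]<222)&(P[:,1]<-230)&(P[:,1]>-450)&(P[:,0]>480)&(P[:,0]<650); Q=P[k]
print(k.sum(),Q.min(0),Q.max(0))
for y in range(-440,-270,10):
    q=Q[(Q[:,1]>=y)&(Q[:,1]<y+10)]
    if len(q): print(y,len(q),'x',q[:,0].min().round(1),q[:,0].max().round(1),'xm',q[:,0].mean().round(1),'z',np.median(q[:,2]).round(1),q[:,2].max().round(1))
print(Q[:,1].max())
E
```

```text
484 [ 552.15615264 -442.07743966  185.65825192] [ 587.01316218 -278.09163061  218.02443768]
-440 53 x 552.2 577.8 xm 563.8 z 214.3 218.0
-430 90 x 552.4 579.4 xm 565.3 z 210.9 216.9
-420 29 x 554.4 572.6 xm 564.9 z 199.5 215.5
-410 25 x 562.8 574.8 xm 568.1 z 199.4 203.2
-400 19 x 563.2 574.7 xm 569.7 z 199.2 202.0
-390 24 x 564.8 576.9 xm 569.9 z 199.3 202.2
-380 23 x 565.1 576.8 xm 571.7 z 200.1 202.6
-370 24 x 566.6 578.7 xm 571.9 z 200.0 203.7
-360 22 x 568.4 578.6 xm 574.0 z 200.0 203.1
-350 23 x 568.8 580.8 xm 573.9 z 199.1 201.7
-340 23 x 570.7 582.9 xm 576.3 z 198.4 201.1
-330 25 x 571.1 582.8 xm 576.8 z 199.4 204.2
-320 21 x 572.8 584.6 xm 578.0 z 198.8 201.1
-310 23 x 573.0 584.8 xm 579.0 z 198.7 202.4
-300 24 x 574.7 586.8 xm 580.3 z 198.8 203.1
-290 17 x 574.8 586.7 xm 579.9 z 199.7 212.3
-280 15 x 576.4 587.0 xm 581.7 z 204.2 211.6
-278.0916306093713
```

```bash
python3 -c "
from h import *
mv([571,-153,235],[-90,0,-86])"
```

```text
delta cm [-3.35  9.05  1.47] twist [ 0.06 -0.09 -0.05] axis rows dist/5cm 1.9529627515571444 rot/8.59 0.013873861243563157
```

```bash
python3 -m pendant '[{"delta_pos":[-3.3,0,1.4],"twist":[0,0,0],"grip":60},{"delta_pos":[-3.3,4.5,1.4],"twist":[0,0,0],"grip":60},{"delta_pos":[-3.3,9,1.4],"twist":[0,0,0],"grip":60},{"delta_pos":[-3.3,9,1.4],"twist":[0,0,0],"grip":60},{"delta_pos":[-3.3,9,1.4],"twist":[0,0,0],"grip":60}]' 30
python3 -c "
from h import *
print(state()['ee_pos'],state()['ee_rot']);mv([571,-153.2,172],[-90,0,-86]); grab('wrist','w15')"
```

```text
time_s: 19.0
ee_pos: [571.1, -154.0, 236.8]
ee_rot: [-90.0, 0.0, -86.1]
force: [0.6, -0.7, 0.5]
gripper_width: 54.7
[ 571.06449639 -154.03156886  236.84289835] [-8.99970280e+01  7.77046793e-04 -8.60905332e+01]
delta cm [-0.08  6.48 -0.  ] twist [-0.   -0.09 -0.  ] axis rows dist/5cm 1.296965247428536 rot/8.59 0.010545433509765709
```

View pics/w15.png

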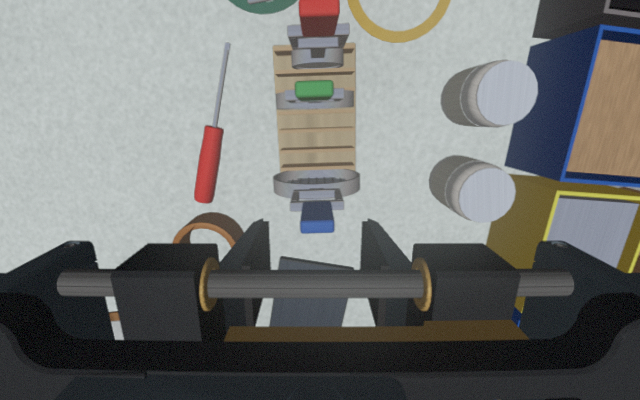

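```bash
python3 -m pendant '[{"delta_pos":[0,3,0],"twist":[0,0,0],"grip":60},{"delta_pos":[-0.1,6.4,0],"twist":[0,0,0],"grip":60},{"delta_pos":[-0.1,6.4,0],"twist":[0,0,0],"grip":60},{"delta_pos":[-0.1,6.4,0],"twist":[0,0,0],"grip":60},{"delta_pos":[-0.1,6.4,0],"twist":[0,0,0],"grip":20}]' 30
python3 -m pendant '[{"delta_pos":[0,0,0],"twist":[0,0,0],"grip":5},{"delta_pos":[0,0,0],"twist":[0,0,0],"grip":5},{"delta_pos":[0,0,0],"twist":[0,0,0],"grip":5},{"delta_pos":[0,0,0],"twist":[0,0,0],"grip":5},{"delta_pos":[0,0,0],"twist":[0,0,0],"grip":5}]' 40
python3 -m pendant '[{"delta_pos":[0,-1.5,0],"twist":[0,0,0],"grip":5},{"delta_pos":[0,-3,0],"twist":[0,0,0],"grip":5},{"delta_pos":[0,-5,0],"twist":[0,0,0],"grip":5},{"delta_pos":[0,-6.5,0],"twist":[0,0,0],"grip":5},{"delta_pos":[0,-6.5,0],"twist":[0,0,0],"grip":5}]' 40
python3 -c "
from h import *
print(state()['ee_pos'],state()['ee_rot'],state()['force']);grab('wrist','w16');grab('side','s16');crop('s16',220,60,460,250,3.2,'s16c')
mv([589,-215,237],[-90,0,-96.2])"
```

```text
time_s: 19.55
ee_pos: [572.9, -154.5, 175.1]
ee_rot: [-89.7, -0.1, -86.2]
force: [0.4, 0.7, 0.3]
gripper_width: 49.1
time_s: 20.05
ee_pos: [571.4, -154.0, 172.6]
ee_rot: [-89.9, -0.0, -86.2]
force: [0.8, 0.1, 2.6]
gripper_width: 23.8
time_s: 20.55
ee_pos: [571.7, -154.1, 238.6]
ee_rot: [-89.8, -0.1, -86.2]
force: [1.2, -0.5, -1.4]
gripper_width: 23.2
[ 571.67765684 -154.12175549  238.6284552 ] [-8.98199697e+01 -7.22405863e-02 -8.61585324e+01] [ 1.16509951 -0.52014826 -1.38194833]
delta cm [ 6.23 -0.09  1.45] twist [ 8.000e-02  1.004e+01 -1.000e-02] axis rows dist/5cm 1.2799499523926825 rot/8.59 1.1688638722339997
```

View pics/s16c.png

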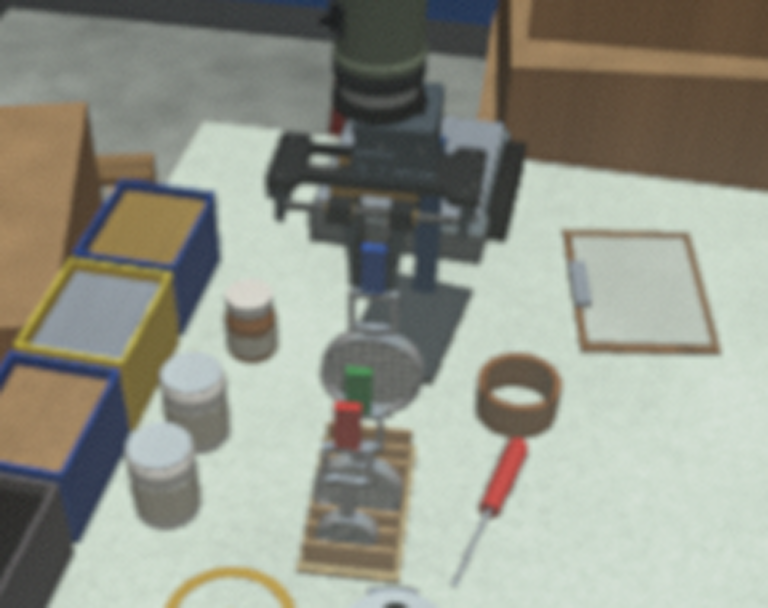

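View pics/w16.png

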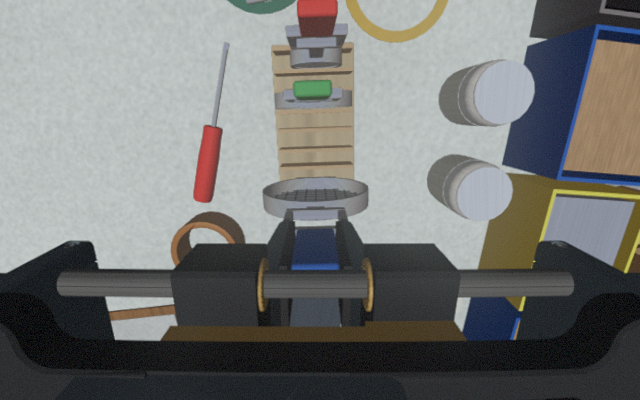

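```bash
python3 -m pendant '[{"delta_pos":[1.3,0,0.4],"twist":[0,2,0],"grip":5},{"delta_pos":[2.6,0,0.8],"twist":[0,4,0],"grip":5},{"delta_pos":[3.9,0,1.2],"twist":[0,6,0],"grip":5},{"delta_pos":[5.2,0,1.5],"twist":[0,8,0],"grip":5},{"delta_pos":[6.2,0,1.55],"twist":[0,10,0],"grip":5}]' 40
python3 -m pendant '[{"delta_pos":[0,0,0],"twist":[0,0,0],"grip":5},{"delta_pos":[0,0,0],"twist":[0,0,0],"grip":5},{"delta_pos":[0,0,0],"twist":[0,0,0],"grip":5},{"delta_pos":[0,0,0],"twist":[0,0,0],"grip":5},{"delta_pos":[0,0,0],"twist":[0,0,0],"grip":5}]' 40
python3 -c "
from h import *
print(state()['ee_pos'],state()['ee_rot'],state()['force']);grab('wrist','w17');grab('side','s17');crop('s17',250,60,450,200,4,'s17c');grab('top','t17');crop('t17',350,150,550,290,4,'t17c')
mv([590.2,-215,237],[-90,0,-96.2])"
```

```text
time_s: 21.15
ee_pos: [590.9, -216.4, 236.4]
ee_rot: [-90.0, -0.0, -96.4]
force: [1.2, -0.5, -1.8]
gripper_width: 23.5
time_s: 21.65
ee_pos: [590.5, -214.2, 237.2]
ee_rot: [-90.0, -0.0, -96.1]
force: [-1.0, 0.5, -2.5]
gripper_width: 23.9
[ 590.46497237 -214.24783675  237.15943719] [-8.99860173e+01 -4.56220027e-03 -9.61234777e+01] [-1.04314895  0.45072321 -2.46350433]
delta cm [ 0.06  0.01 -0.02] twist [-0.01  0.06  0.01] axis rows dist/5cm 0.012723691061084392 rot/8.59 0.00742627501774327
```

View pics/s17c.png

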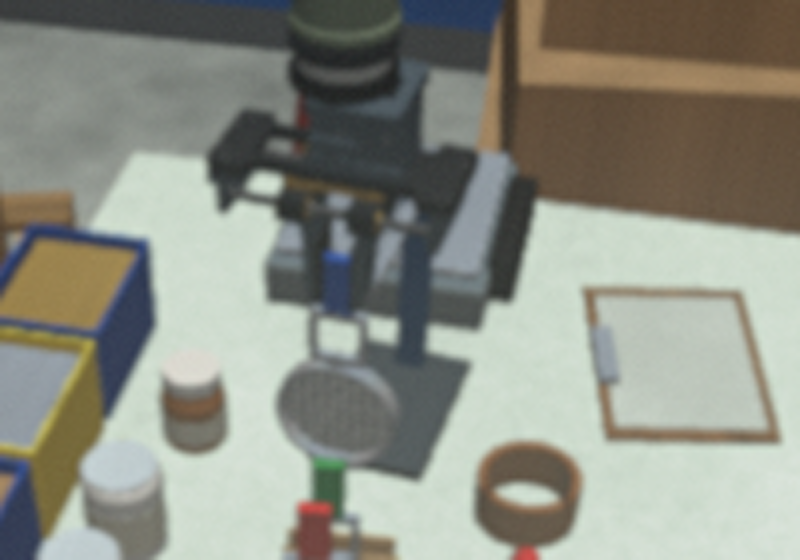

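View pics/t17c.png

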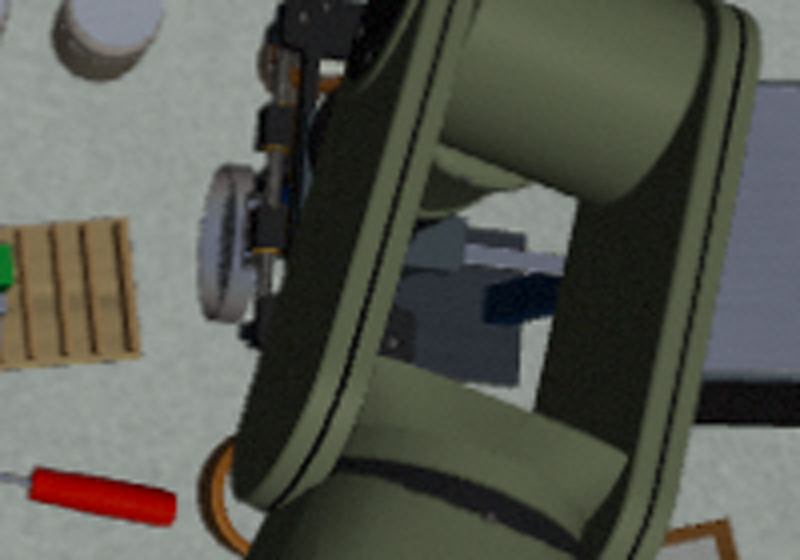

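```bash
python3 -m pendant '[{"delta_pos":[1.5,0,0],"twist":[0,0,0],"grip":5},{"delta_pos":[3,0,0],"twist":[0,0,0],"grip":5},{"delta_pos":[4.5,0,0],"twist":[0,0,0],"grip":5},{"delta_pos":[6.5,0,0],"twist":[0,0,0],"grip":5},{"delta_pos":[8.5,0,0],"twist":[0,0,0],"grip":5}]' 40
python3 -c "
from h import *
print(state()['ee_pos'],state()['ee_rot'],state()['force']);grab('wrist','w18');grab('side','s18');crop('s18',250,60,450,200,4,'s18c')
mv([568+.1085*28,-392,237],[-90,0,-96.2])"
```

```text
time_s: 22.3
ee_pos: [581.0, -301.5, 236.9]
ee_rot: [-90.0, -0.0, -96.2]
force: [-0.5, -0.7, -1.3]
gripper_width: 23.9
[ 580.99312015 -301.46177331  236.90771572] [-8.99967051e+01 -2.12792318e-02 -9.61998014e+01] [-0.48871825 -0.71109251 -1.28824463]
delta cm [ 8.95 -0.03  0.03] twist [ 0.01 -0.16  0.09] axis rows dist/5cm 1.7891564014897607 rot/8.59 0.021175771014519965
```

View pics/s18c.png

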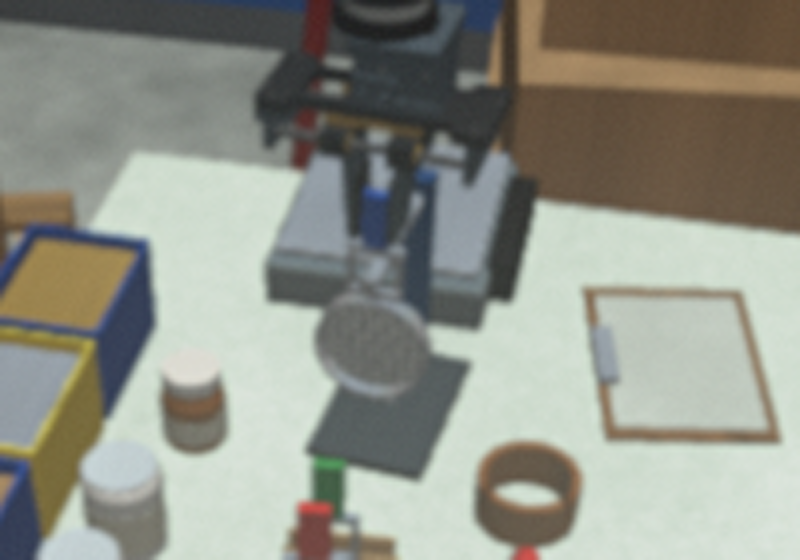

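View pics/w18.png

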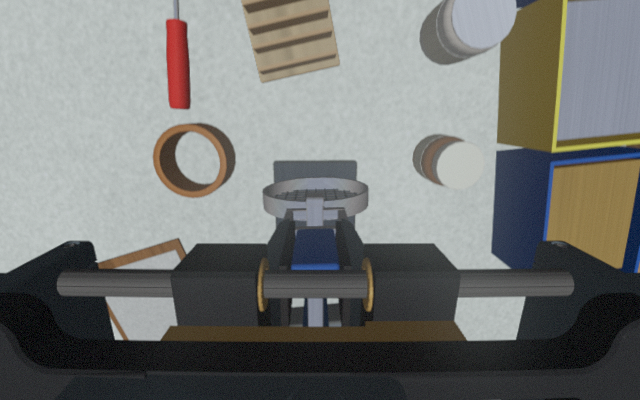

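```bash
python3 -m pendant '[{"delta_pos":[2,0,0],"twist":[0,0,0],"grip":5},{"delta_pos":[4,0,0],"twist":[0,0,0],"grip":5},{"delta_pos":[6,0,0],"twist":[0,0,0],"grip":5},{"delta_pos":[7.5,0,0],"twist":[0,0,0],"grip":5},{"delta_pos":[8.9,0,0],"twist":[0,0,0],"grip":5}]' 40
python3 -m pendant '[{"delta_pos":[0,0,0],"twist":[0,0,0],"grip":5},{"delta_pos":[0,0.5,0],"twist":[0,0,0],"grip":5},{"delta_pos":[0,1,0],"twist":[0,0,0],"grip":5},{"delta_pos":[0,1.5,0],"twist":[0,0,0],"grip":5},{"delta_pos":[0,1.5,0],"twist":[0,0,0],"grip":5}]' 40
python3 -c "
from h import *
print(state()['ee_pos'],state()['ee_rot'],state()['force']);grab('side','s19');crop('s19',250,60,450,200,4,'s19c')"
```

```text
time_s: 22.9
ee_pos: [571.5, -389.3, 236.8]
ee_rot: [-90.0, 0.0, -96.2]
force: [0.3, -0.2, -1.3]
gripper_width: 23.6
time_s: 23.4
ee_pos: [571.5, -386.7, 220.8]
ee_rot: [-90.1, 0.1, -96.1]
force: [0.0, -0.1, -1.4]
gripper_width: 23.7
[ 571.54546977 -386.65394779  220.76895584] [-9.01125065e+01  6.71357645e-02 -9.61106168e+01] [ 0.04320296 -0.10931452 -1.41768514]
```

View pics/s19c.png

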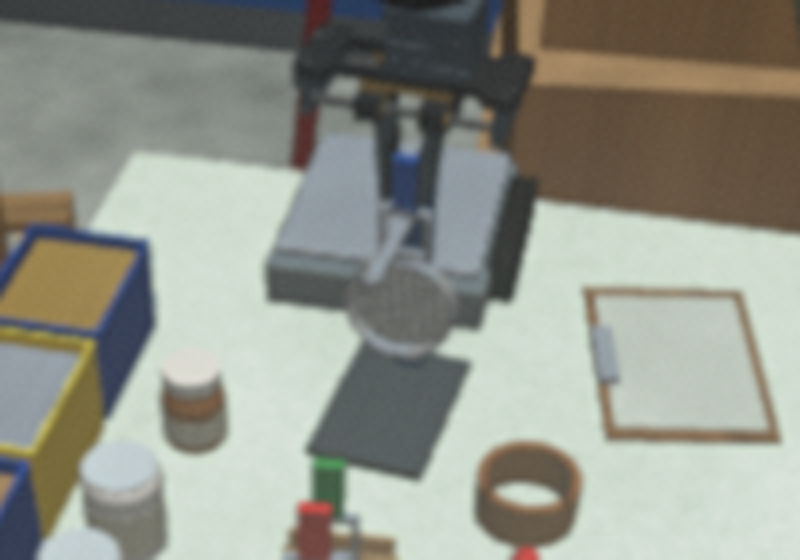

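```bash
python3 -m pendant '[{"delta_pos":[0.7,0,0],"twist":[0,0,0],"grip":5},{"delta_pos":[0.7,0.1,0],"twist":[0,0,0],"grip":5},{"delta_pos":[0.7,0.2,0],"twist":[0,0,0],"grip":5},{"delta_pos":[0.7,0.3,0],"twist":[0,0,0],"grip":5},{"delta_pos":[0.7,0.3,0],"twist":[0,0,0],"grip":5}]' 40
python3 -c "
from h import *
print(state()['ee_pos'],state()['force'])"
```

```text
time_s: 23.95
ee_pos: [571.1, -394.9, 219.6]
ee_rot: [-90.0, -0.0, -96.2]
force: [-0.3, -1.1, 1.7]
gripper_width: 23.8
[ 571.09362016 -394.85382712  219.58613426] [-0.32607497 -1.12441309  1.74680516]
```

```bash
python3 -m pendant '[{"delta_pos":[0,0.1,0],"twist":[0,0,0],"grip":5},{"delta_pos":[0,0.1,0],"twist":[0,0,0],"grip":30},{"delta_pos":[0,0.1,0],"twist":[0,0,0],"grip":40},{"delta_pos":[0,0.1,0],"twist":[0,0,0],"grip":50},{"delta_pos":[0,0.1,0],"twist":[0,0,0],"grip":60}]' 40
python3 -m pendant '[{"delta_pos":[0,0,0],"twist":[0,0,0],"grip":60},{"delta_pos":[0,-2,0],"twist":[0,0,0],"grip":60},{"delta_pos":[0,-4.5,0],"twist":[0,0,0],"grip":60},{"delta_pos":[0,-8,0],"twist":[0,0,0],"grip":60},{"delta_pos":[0,-9,0],"twist":[0,0,0],"grip":60}]' 40
python3 -c "
from h import *
print(state()['ee_pos'],state()['force']);grab('side','s20');crop('s20',250,60,450,200,4,'s20c');grab('wrist','w20')
mv([563,-190,310],[-90,0,-86])"
```

```text
time_s: 24.45
ee_pos: [571.1, -394.6, 217.6]
ee_rot: [-90.0, 0.0, -96.2]
force: [0.1, 0.1, -0.2]
gripper_width: 48.5
time_s: 24.95
ee_pos: [572.1, -395.3, 312.3]
ee_rot: [-89.6, -0.2, -96.2]
force: [-0.7, 0.9, -0.8]
gripper_width: 54.9
[ 572.1125641  -395.34592722  312.25934372] [-0.7296215   0.89758603 -0.75841079]
delta cm [-20.29  -0.07  -3.06] twist [ -0.19 -10.16   0.13] axis rows dist/5cm 4.104601889490797 rot/8.59 1.1832026600218035
```

View pics/s20c.png

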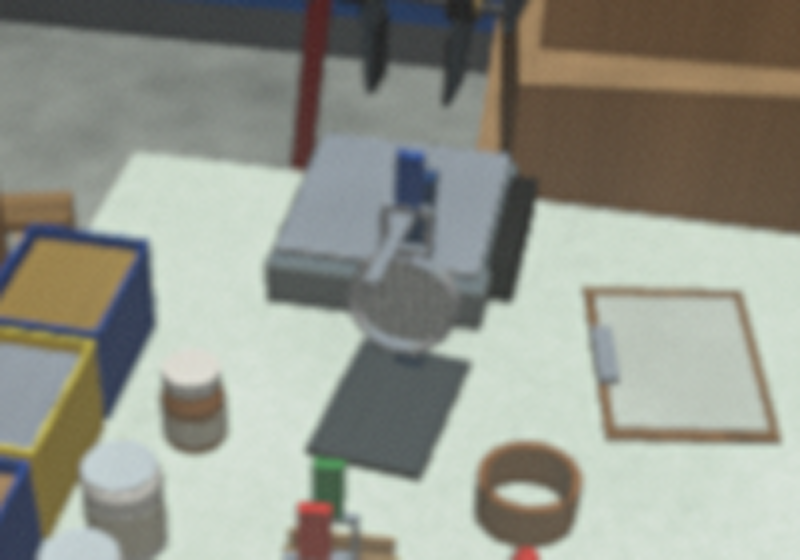

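View pics/w20.png

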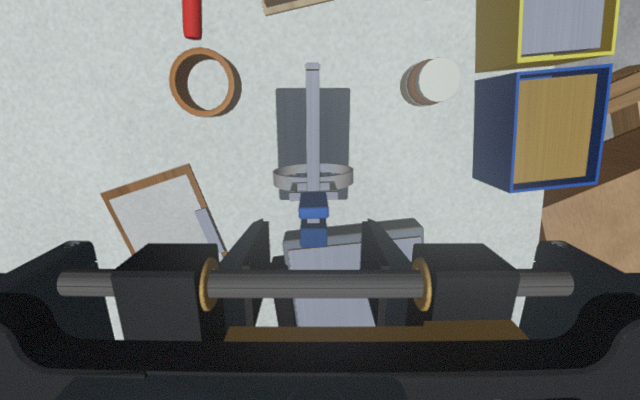

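```bash
python3 -c "
from h import *
mv([563,-63.5,310],[-90,0,-86])"
```

```text
delta cm [-32.87  -0.1   -4.42] twist [ -0.19 -10.16   0.13] axis rows dist/5cm 6.63321773321474 rot/8.59 1.1832026600218035
```

```bash
python3 -m pendant '[{"delta_pos":[-4.5,0,-0.6],"twist":[0,-2,0],"grip":60},{"delta_pos":[-9,0,-1.2],"twist":[0,-4,0],"grip":60},{"delta_pos":[-13.5,0,-1.8],"twist":[0,-6,0],"grip":60},{"delta_pos":[-18,0,-2.4],"twist":[0,-8,0],"grip":60},{"delta_pos":[-22.5,0,-3],"twist":[0,-10.2,0],"grip":60}]' 40
python3 -c "
from h import *
mv([563,-63.5,237],[-90,0,-86])"
```

```text
time_s: 25.55
ee_pos: [564.2, -165.7, 305.6]
ee_rot: [-90.2, 0.1, -85.9]
force: [0.2, 0.2, 0.4]
gripper_width: 54.6
delta cm [-10.2    6.87   0.63] twist [ 0.2   0.11 -0.08] axis rows dist/5cm 2.462446246624038 rot/8.59 0.027620652343332136
```

```bash
python3 -m pendant '[{"delta_pos":[-4.5,0,0.2],"twist":[0,0,0],"grip":60},{"delta_pos":[-9,0,0.4],"twist":[0,0,0],"grip":60},{"delta_pos":[-10.4,3,0.6],"twist":[0,0,0],"grip":60},{"delta_pos":[-10.4,6.8,0.6],"twist":[0,0,0],"grip":60},{"delta_pos":[-10.4,6.8,0.6],"twist":[0,0,0],"grip":60}]' 40
python3 -c "
from m2 import *
s=state();print(s['ee_pos'],s['ee_rot']);i,p,D=grab('wrist','w21');run('w21','wrist',i);mv([563,-63.5,173],[-90,0,-86])"
```

```text
time_s: 26.05
ee_pos: [559.7, -62.3, 233.2]
ee_rot: [-90.8, 0.2, -85.9]
force: [-0.8, -0.1, 0.2]
gripper_width: 54.9
[559.66512481 -62.26561505 233.23635254] [-90.81059609   0.15343073 -85.87869161]
green [306 225  33  13 382] [322.1 231.6] med [563.3 -63.1 210. ] zmax 404.0 rectc [563.3 -62.9 210. ] size 21.5 8.7 yaw 4.4
blue [ 513  126  127  127 4923] [563.2 181.8] med [824.5 -35.2  78.8] zmax 404.0 rectc [824.7 -32.7  78.8] size 159.3 94.6 yaw 62.9
blue [599 258  41  13 291] [623.2 263.9] med [ 916.3 -122.9   92.9] zmax 404.0 rectc [ 911.8 -124.2   92.9] size 14.4 50.6 yaw 0.2
yellow [521 259  12   9  43] [526.9 263.9] med [ 824.4 -143.9   63.9] zmax 72.0 rectc [ 825.4 -144.4   63.9] size 14.7 10.1 yaw 24.9
yellow [512 297  13  30 204] [517.8 310.4] med [ 824.  -204.8   72.7] zmax 404.0 rectc [ 823.5 -205.4   72.7] size 42.3 10.7 yaw 93.4
delta cm [0.06 6.35 0.17] twist [ 0.47  0.07 -0.08] axis rows dist/5cm 1.270264982284176 rot/8.59 0.05639950736846722
```

View pics/w21.png

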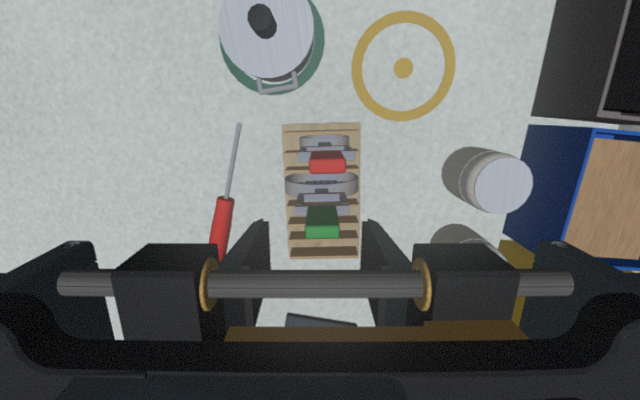

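```bash
python3 -m pendant '[{"delta_pos":[0.1,2,0.1],"twist":[0,0,0],"grip":60},{"delta_pos":[0.1,4.5,0.1],"twist":[0,0,0],"grip":60},{"delta_pos":[0.1,6.3,0.1],"twist":[0,0,0],"grip":60},{"delta_pos":[0.1,6.3,0.1],"twist":[0,0,0],"grip":60},{"delta_pos":[0.1,6.3,0.1],"twist":[0,0,0],"grip":60}]' 40
python3 -m pendant '[{"delta_pos":[0,0,0],"twist":[0,0,0],"grip":40},{"delta_pos":[0,0,0],"twist":[0,0,0],"grip":5},{"delta_pos":[0,0,0],"twist":[0,0,0],"grip":5},{"delta_pos":[0,0,0],"twist":[0,0,0],"grip":5},{"delta_pos":[0,0,0],"twist":[0,0,0],"grip":5}]' 40
python3 -c "
from h import *
s=state();print(s['ee_pos'],s['ee_rot'],s['gripper_width'])"
python3 -m pendant '[{"delta_pos":[0,-1.5,0],"twist":[0,0,0],"grip":5},{"delta_pos":[0,-3,0],"twist":[0,0,0],"grip":5},{"delta_pos":[0,-5,0],"twist":[0,0,0],"grip":5},{"delta_pos":[0,-6.5,0],"twist":[0,0,0],"grip":5},{"delta_pos":[0,-6.5,0],"twist":[0,0,0],"grip":5}]' 40
python3 -c "
from h import *
s=state();print(s['ee_pos'],s['ee_rot'],s['gripper_width']);grab('side','s22');crop('s22',250,60,450,200,4,'s22c')
mv([590.2,-215,237.5],[-90,0,-96.2])"
```

```text
time_s: 26.6
ee_pos: [566.0, -65.1, 178.3]
ee_rot: [-89.9, -0.0, -86.0]
force: [-0.1, -0.7, -0.5]
gripper_width: 54.2
time_s: 27.1
ee_pos: [565.1, -64.5, 177.4]
ee_rot: [-90.0, -0.0, -86.0]
force: [-0.3, 0.1, 2.0]
gripper_width: 23.7
[565.0531665  -64.51130501 177.39495866] [-8.99911092e+01 -1.25550475e-02 -8.59535353e+01] 23.672689366721848
time_s: 27.6
ee_pos: [566.3, -64.6, 243.9]
ee_rot: [-89.8, -0.1, -86.0]
force: [-0.4, -0.7, -1.1]
gripper_width: 23.7
[566.28269104 -64.58873181 243.88855967] [-8.97517122e+01 -5.56869008e-02 -8.59570409e+01] 23.685197850226473
delta cm [15.18  0.5   1.41] twist [-9.000e-02  1.024e+01  1.000e-02] axis rows dist/5cm 3.051519212020352 rot/8.59 1.1923221599328675
```

View pics/s22c.png

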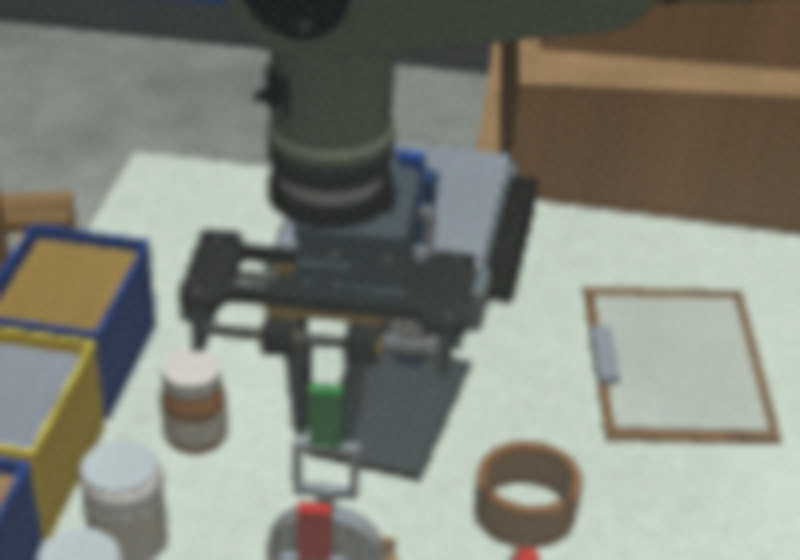

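```bash
python3 -m pendant '[{"delta_pos":[3,0,0.3],"twist":[0,2,0],"grip":5},{"delta_pos":[6,0,0.6],"twist":[0,4,0],"grip":5},{"delta_pos":[9,0,0.9],"twist":[0,6,0],"grip":5},{"delta_pos":[12.5,0,1.2],"twist":[0,8,0],"grip":5},{"delta_pos":[15.2,0,1.4],"twist":[0,10.2,0],"grip":5}]' 40
python3 -m pendant '[{"delta_pos":[0,0,0],"twist":[0,0,0],"grip":5},{"delta_pos":[0,0,0],"twist":[0,0,0],"grip":5},{"delta_pos":[0,0,0],"twist":[0,0,0],"grip":5},{"delta_pos":[0,0,0],"twist":[0,0,0],"grip":5},{"delta_pos":[0,0,0],"twist":[0,0,0],"grip":5}]' 40
python3 -c "
from h import *
print(state()['ee_pos'],state()['ee_rot'],state()['force'])
mv([590.4,-215,242.5],[-90,0,-96.2])"
```

```text
time_s: 28.15
ee_pos: [589.3, -216.7, 240.0]
ee_rot: [-90.2, 0.0, -96.3]
force: [0.5, 1.2, -0.9]
gripper_width: 23.8
time_s: 28.65
ee_pos: [589.8, -214.2, 242.1]
ee_rot: [-90.0, 0.0, -96.1]
force: [-0.5, -0.7, -0.5]
gripper_width: 23.8
[ 589.79250648 -214.17132738  242.08161251] [-8.99938059e+01  3.24164176e-03 -9.60849555e+01] [-0.46148442 -0.73238658 -0.50340228]
delta cm [ 0.08 -0.04  0.07] twist [-0.01  0.12 -0.  ] axis rows dist/5cm 0.022188238147946033 rot/8.59 0.013417530729759715
```

```bash
python3 -m pendant '[{"delta_pos":[1.5,0,0.05],"twist":[0,0,0],"grip":5},{"delta_pos":[3,0,0.05],"twist":[0,0,0],"grip":5},{"delta_pos":[4.5,0,0.05],"twist":[0,0,0],"grip":5},{"delta_pos":[6.5,0,0.05],"twist":[0,0,0],"grip":5},{"delta_pos":[8.5,0,0.05],"twist":[0,0,0],"grip":5}]' 40
python3 -c "
from h import *
print(state()['ee_pos'],state()['ee_rot'],state()['force']);grab('wrist','w23');grab('side','s23');crop('s23',250,60,450,200,4,'s23c')
mv([568+.1085*63,-357,242],[-90,0,-96.2])"
```

```text
time_s: 29.15
ee_pos: [580.8, -301.9, 241.9]
ee_rot: [-90.0, -0.0, -96.2]
force: [0.5, 0.1, -1.3]
gripper_width: 23.8
[ 580.77832032 -301.91678046  241.92279166] [-8.99977266e+01 -2.39836126e-02 -9.61971673e+01] [ 0.52548115  0.05078855 -1.2975094 ]
delta cm [ 5.37 -0.04  0.03] twist [ 0.01 -0.16  0.08] axis rows dist/5cm 1.0741813603368706 rot/8.59 0.021443572920262013
```

View pics/s23c.png

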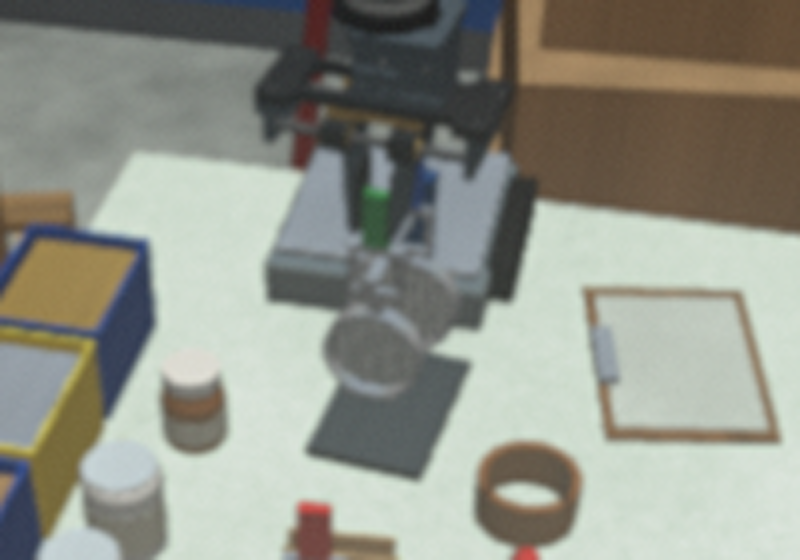

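View pics/w23.png

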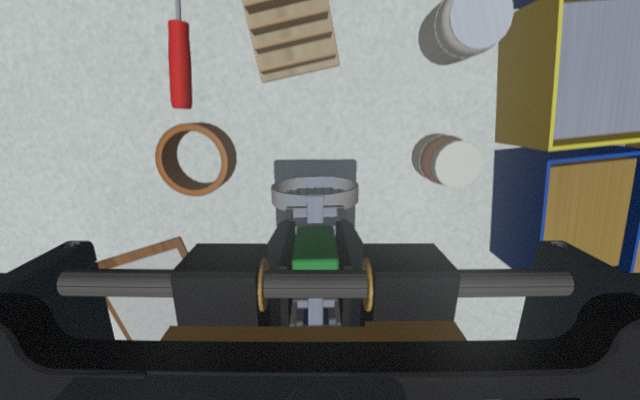

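```bash
python3 -m pendant '[{"delta_pos":[1.5,0,0],"twist":[0,0,0],"grip":5},{"delta_pos":[3,0,0],"twist":[0,0,0],"grip":5},{"delta_pos":[4.5,0,0],"twist":[0,0,0],"grip":5},{"delta_pos":[5.4,0,0],"twist":[0,0,0],"grip":5},{"delta_pos":[5.4,0,0],"twist":[0,0,0],"grip":5}]' 40
python3 -m pendant '[{"delta_pos":[0,0.4,0],"twist":[0,0,0],"grip":5},{"delta_pos":[0,0.8,0],"twist":[0,0,0],"grip":5},{"delta_pos":[0,1.2,0],"twist":[0,0,0],"grip":5},{"delta_pos":[0,1.5,0],"twist":[0,0,0],"grip":5},{"delta_pos":[0,1.7,0],"twist":[0,0,0],"grip":5}]' 40
python3 -m pendant '[{"delta_pos":[0,0.1,0],"twist":[0,0,0],"grip":5},{"delta_pos":[0,0.2,0],"twist":[0,0,0],"grip":5},{"delta_pos":[0,0.2,0],"twist":[0,0,0],"grip":5},{"delta_pos":[0,0.2,0],"twist":[0,0,0],"grip":5},{"delta_pos":[0,0.2,0],"twist":[0,0,0],"grip":5}]' 40
python3 -c "
from h import *
print(state()['ee_pos'],state()['ee_rot'],state()['force'])"
```

```text
time_s: 29.75
ee_pos: [575.1, -354.9, 241.7]
ee_rot: [-90.0, -0.0, -96.2]
force: [-0.6, 0.8, -2.6]
gripper_width: 23.4
time_s: 30.25
ee_pos: [575.4, -352.9, 224.5]
ee_rot: [-90.0, 0.0, -96.1]
force: [0.4, -0.8, -0.6]
gripper_width: 23.6
time_s: 30.75
ee_pos: [575.3, -353.1, 224.2]
ee_rot: [-89.9, 0.0, -96.2]
force: [-1.8, 2.1, 4.9]
gripper_width: 23.6
[ 575.3471448  -353.07682866  224.2401702 ] [-8.99472833e+01  1.67062377e-03 -9.61578124e+01] [-1.84515387  2.13564021  4.89279195]
```

```bash
python3 -m pendant '[{"delta_pos":[0,-0.1,0],"twist":[0,0,0],"grip":5},{"delta_pos":[0,-0.1,0],"twist":[0,0,0],"grip":30},{"delta_pos":[0,-0.1,0],"twist":[0,0,0],"grip":40},{"delta_pos":[0,-0.1,0],"twist":[0,0,0],"grip":50},{"delta_pos":[0,-0.1,0],"twist":[0,0,0],"grip":60}]' 40
python3 -m pendant '[{"delta_pos":[0,0,0],"twist":[0,0,0],"grip":60},{"delta_pos":[0,-2,0],"twist":[0,0,0],"grip":60},{"delta_pos":[0,-4.5,0],"twist":[0,0,0],"grip":60},{"delta_pos":[0,-8,0],"twist":[0,0,0],"grip":60},{"delta_pos":[0,-8.5,0],"twist":[0,0,0],"grip":60}]' 40
python3 -c "
from h import *
print(state()['ee_pos'],state()['force']);grab('side','s24');crop('s24',250,60,450,200,4,'s24c')
mv([563,-19,310],[-90,0,-86])"
```

```text
time_s: 31.25
ee_pos: [575.4, -353.5, 223.7]
ee_rot: [-90.0, -0.0, -96.2]
force: [1.0, 0.1, -0.4]
gripper_width: 48.3
time_s: 31.75
ee_pos: [576.8, -354.3, 313.9]
ee_rot: [-89.5, -0.2, -96.2]
force: [0.2, 0.1, 0.3]
gripper_width: 54.6
[ 576.76590168 -354.25927587  313.93266802] [0.24993051 0.0778663  0.34468954]
delta cm [-33.17   0.13  -4.93] twist [ -0.34 -10.16   0.21] axis rows dist/5cm 6.706510455130153 rot/8.59 1.1837532288144494
```

View pics/s24c.png

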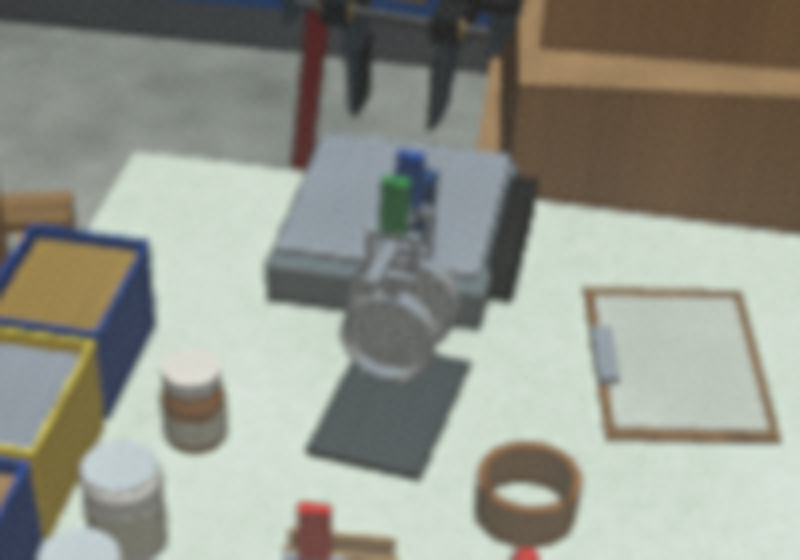

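Green hangs in front of blue. Next the red one.

```bash
python3 -m pendant '[{"delta_pos":[-4.5,0,-0.6],"twist":[0,-2,0],"grip":60},{"delta_pos":[-9,0,-1.3],"twist":[0,-4,0],"grip":60},{"delta_pos":[-13.5,0,-2],"twist":[0,-6,0],"grip":60},{"delta_pos":[-18,0,-2.6],"twist":[0,-8,0],"grip":60},{"delta_pos":[-22.5,0,-3.3],"twist":[0,-10.2,0],"grip":60}]' 40
python3 -c "
from h import *
mv([562.8,-19,237],[-90,0,-86])"
```

```text
time_s: 32.3
ee_pos: [565.9, -124.3, 307.4]
ee_rot: [-90.1, 0.0, -85.9]
force: [1.6, 0.0, 0.9]
gripper_width: 54.5
delta cm [-10.52   7.05   0.46] twist [ 0.12  0.1  -0.04] axis rows dist/5cm 2.5343385623747237 rot/8.59 0.018744117252683067
```

```bash
python3 -m pendant '[{"delta_pos":[-4.5,0,0.2],"twist":[0,0,0],"grip":60},{"delta_pos":[-9,0,0.4],"twist":[0,0,0],"grip":60},{"delta_pos":[-10.7,3,0.4],"twist":[0,0,0],"grip":60},{"delta_pos":[-10.7,6.8,0.4],"twist":[0,0,0],"grip":60},{"delta_pos":[-10.7,6.8,0.4],"twist":[0,0,0],"grip":60}]' 40
python3 -m pendant '[{"delta_pos":[0,0,0],"twist":[0,0,0],"grip":60},{"delta_pos":[0,0,0],"twist":[0,0,0],"grip":60},{"delta_pos":[0,0,0],"twist":[0,0,0],"grip":60},{"delta_pos":[0,0,0],"twist":[0,0,0],"grip":60},{"delta_pos":[0,0,0],"twist":[0,0,0],"grip":60}]' 40
python3 -c "
from m2 import *
s=state();print(s['ee_pos'],s['ee_rot']);i,p,D=grab('wrist','w25');H,S,V=masks(p)
m=((H<8)|(H>172))&(S>130);m[:,:280]=0;m[:,360:]=0
vu=np.argwhere(m);P=dep(i,vu[:,::-1],D);P=P[(P[:,2]>206)&(P[:,2]<214)];r=cv2.minAreaRect(P[:,:2].astype(np.float32));print(len(P),r)
mv([r[0][0],r[0][1],174],[-90,0,-86])"
```

```text
time_s: 32.8
ee_pos: [559.1, -18.2, 234.9]
ee_rot: [-90.7, 0.1, -85.9]
force: [0.7, 0.8, -1.3]
gripper_width: 54.5
time_s: 33.3
ee_pos: [563.5, -19.4, 241.8]
ee_rot: [-89.9, -0.0, -86.0]
force: [0.5, -0.1, -0.4]
gripper_width: 54.7
[563.54158075 -19.44374822 241.75697783] [-8.99104184e+01 -1.54761571e-02 -8.59910140e+01]
416 ((562.7072143554688, -18.02761459350586), (22.740163803100586, 9.415977478027344), 2.9851691722869873)
delta cm [-0.14  6.75 -0.07] twist [-0.06  0.02  0.01] axis rows dist/5cm 1.350028737002133 rot/8.59 0.007255784995780923
```

View pics/w25.png

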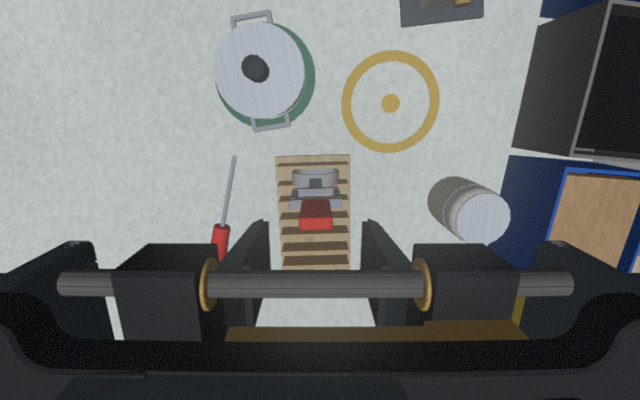

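```bash
python3 -m pendant '[{"delta_pos":[-0.1,2,0],"twist":[0,0,0],"grip":60},{"delta_pos":[-0.1,4.5,0],"twist":[0,0,0],"grip":60},{"delta_pos":[-0.1,6.7,0],"twist":[0,0,0],"grip":60},{"delta_pos":[-0.1,6.7,0],"twist":[0,0,0],"grip":60},{"delta_pos":[-0.1,6.7,0],"twist":[0,0,0],"grip":60}]' 40
python3 -m pendant '[{"delta_pos":[0,0,0],"twist":[0,0,0],"grip":40},{"delta_pos":[0,0,0],"twist":[0,0,0],"grip":5},{"delta_pos":[0,0,0],"twist":[0,0,0],"grip":5},{"delta_pos":[0,0,0],"twist":[0,0,0],"grip":5},{"delta_pos":[0,0,0],"twist":[0,0,0],"grip":5}]' 40
python3 -c "
from h import *
s=state();print(s['ee_pos'],s['ee_rot'],s['gripper_width'])"
python3 -m pendant '[{"delta_pos":[0,-1.5,0],"twist":[0,0,0],"grip":5},{"delta_pos":[0,-3,0],"twist":[0,0,0],"grip":5},{"delta_pos":[0,-5,0],"twist":[0,0,0],"grip":5},{"delta_pos":[0,-6.5,0],"twist":[0,0,0],"grip":5},{"delta_pos":[0,-6.5,0],"twist":[0,0,0],"grip":5}]' 40
python3 -c "
from h import *
s=state();print(s['ee_pos'],s['ee_rot'],s['gripper_width'])
mv([590.2,-215,238.5],[-90,0,-96.2])"
```

```text
time_s: 33.85
ee_pos: [563.4, -18.2, 174.4]
ee_rot: [-90.0, -0.0, -86.0]
force: [-0.2, 0.1, -0.6]
gripper_width: 55.0
time_s: 34.35
ee_pos: [563.5, -18.2, 174.4]
ee_rot: [-89.9, -0.0, -86.0]
force: [0.6, -0.5, 1.5]
gripper_width: 23.6
[563.47390566 -18.15892648 174.44032516] [-8.99269451e+01 -1.39545029e-02 -8.59614545e+01] 23.61265617022358
time_s: 34.85
ee_pos: [564.2, -18.2, 240.9]
ee_rot: [-89.8, -0.0, -86.0]
force: [-1.1, 0.6, -1.1]
gripper_width: 24.2
[564.1559001 -18.1923338 240.8821376] [-8.97621765e+01 -3.52333317e-02 -8.59616965e+01] 24.1544016819303
delta cm [19.82  0.26  1.21] twist [-2.400e-01  1.024e+01  1.000e-02] axis rows dist/5cm 3.9707544469816782 rot/8.59 1.1922225223138594
```

```bash
python3 -m pendant '[{"delta_pos":[4,0,0.25],"twist":[0,2,0],"grip":5},{"delta_pos":[8,0,0.5],"twist":[0,4,0],"grip":5},{"delta_pos":[12,0,0.75],"twist":[0,6,0],"grip":5},{"delta_pos":[16,0,1],"twist":[0,8,0],"grip":5},{"delta_pos":[19.8,0.1,1.2],"twist":[0,10.2,0],"grip":5}]' 40
python3 -m pendant '[{"delta_pos":[0,0,0],"twist":[0,0,0],"grip":5},{"delta_pos":[0,0,0],"twist":[0,0,0],"grip":5},{"delta_pos":[0,0,0],"twist":[0,0,0],"grip":5},{"delta_pos":[0,0,0],"twist":[0,0,0],"grip":5},{"delta_pos":[0,0,0],"twist":[0,0,0],"grip":5}]' 40
python3 -c "
from h import *
print(state()['ee_pos'],state()['ee_rot'],state()['force'])
mv([590.4,-215,239.4],[-90,0,-96.2])"
```

```text
time_s: 35.35
ee_pos: [588.6, -216.3, 236.6]
ee_rot: [-90.1, 0.0, -96.3]
force: [-0.6, 0.4, -1.0]
gripper_width: 23.9
time_s: 35.85
ee_pos: [589.0, -213.7, 238.1]
ee_rot: [-90.0, 0.0, -96.1]
force: [0.2, -0.1, -0.3]
gripper_width: 23.8
[ 589.04321361 -213.68110586  238.08729125] [-8.99931039e+01  1.15106357e-03 -9.60705158e+01] [ 0.20891258 -0.1407451  -0.34569582]
delta cm [ 0.12 -0.13  0.15] twist [-0.01  0.13 -0.  ] axis rows dist/5cm 0.04605889857313737 rot/8.59 0.015095783770479917
```

```bash
python3 -m pendant '[{"delta_pos":[1.5,-0.1,0.1],"twist":[0,0,0],"grip":5},{"delta_pos":[3,-0.1,0.15],"twist":[0,0,0],"grip":5},{"delta_pos":[4.5,-0.1,0.15],"twist":[0,0,0],"grip":5},{"delta_pos":[6.5,-0.1,0.15],"twist":[0,0,0],"grip":5},{"delta_pos":[8.5,-0.1,0.15],"twist":[0,0,0],"grip":5}]' 40
python3 -c "
from h import *
print(state()['ee_pos'],state()['ee_rot'],state()['force']);grab('wrist','w26');grab('side','s26');crop('s26',250,60,450,200,4,'s26c')
mv([568+.1085*102,-318,239],[-90,0,-96.2])"
```

```text
time_s: 36.35
ee_pos: [581.0, -301.7, 238.9]
ee_rot: [-90.0, -0.0, -96.2]
force: [0.6, 0.7, -0.6]
gripper_width: 23.6
[ 580.9725759  -301.70067338  238.87244485] [-9.00018083e+01 -2.20704493e-02 -9.61966022e+01] [ 0.57230407  0.69714446 -0.59895628]
delta cm [ 1.47 -0.04  0.01] twist [ 0.01 -0.16  0.08] axis rows dist/5cm 0.29505608085917145 rot/8.59 0.021454492421602567
```

View pics/s26c.png

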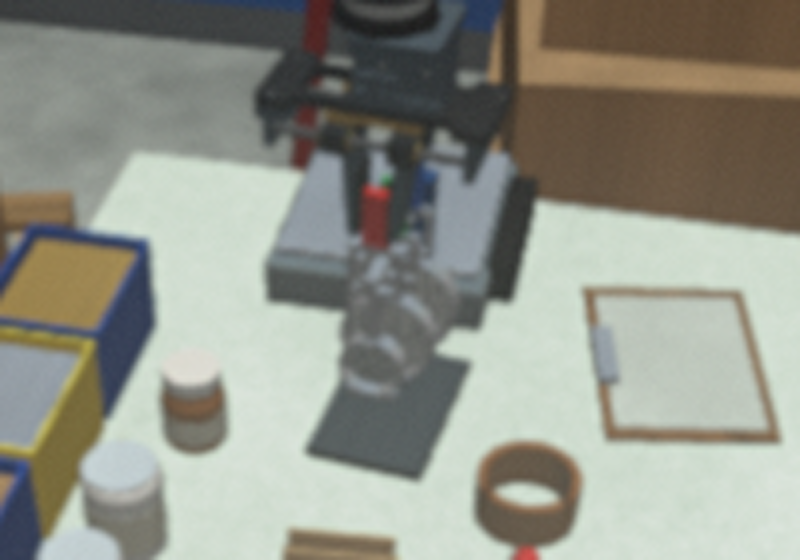

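View pics/w26.png

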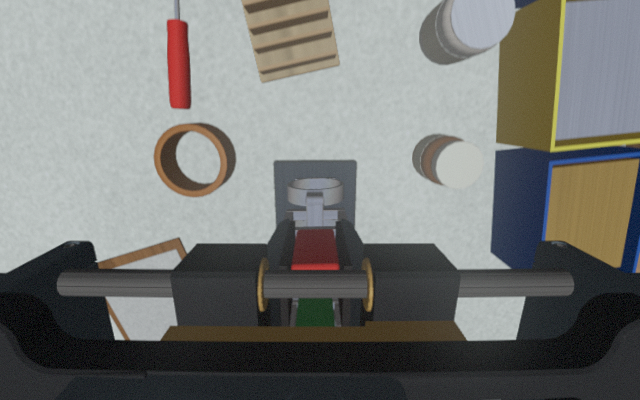

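```bash
python3 -m pendant '[{"delta_pos":[0.6,0,0],"twist":[0,0,0],"grip":5},{"delta_pos":[1.2,0,0],"twist":[0,0,0],"grip":5},{"delta_pos":[1.5,0,0],"twist":[0,0,0],"grip":5},{"delta_pos":[1.5,0.4,0],"twist":[0,0,0],"grip":5},{"delta_pos":[1.5,0.8,0],"twist":[0,0,0],"grip":5}]' 40
python3 -m pendant '[{"delta_pos":[0,0.3,0],"twist":[0,0,0],"grip":5},{"delta_pos":[0,0.6,0],"twist":[0,0,0],"grip":5},{"delta_pos":[0,0.9,0],"twist":[0,0,0],"grip":5},{"delta_pos":[0,1,0],"twist":[0,0,0],"grip":5},{"delta_pos":[0,1,0],"twist":[0,0,0],"grip":5}]' 40
python3 -c "
from h import *
print(state()['ee_pos'],state()['ee_rot'],state()['force'])"
```

```text
time_s: 36.95
ee_pos: [579.8, -314.1, 230.7]
ee_rot: [-90.0, 0.0, -96.1]
force: [-0.1, 0.4, -1.3]
gripper_width: 24.0
time_s: 37.45
ee_pos: [579.8, -314.2, 221.4]
ee_rot: [-90.0, 0.0, -96.2]
force: [-0.7, 0.8, 2.0]
gripper_width: 24.0
[ 579.81804774 -314.19564599  221.42867793] [-8.99737738e+01  2.15537879e-04 -9.61534982e+01] [-0.69639744  0.809422    2.02411503]
```

```bash
python3 -m pendant '[{"delta_pos":[0,0,0],"twist":[0,0,0],"grip":5},{"delta_pos":[0,0,0],"twist":[0,0,0],"grip":30},{"delta_pos":[0,0,0],"twist":[0,0,0],"grip":40},{"delta_pos":[0,0,0],"twist":[0,0,0],"grip":50},{"delta_pos":[0,0,0],"twist":[0,0,0],"grip":60}]' 40
python3 -m pendant '[{"delta_pos":[0,0,0],"twist":[0,0,0],"grip":60},{"delta_pos":[0,-2,0],"twist":[0,0,0],"grip":60},{"delta_pos":[0,-4.5,0],"twist":[0,0,0],"grip":60},{"delta_pos":[0,-9,0],"twist":[0,0,0],"grip":60},{"delta_pos":[0,-13,0],"twist":[0,0,0],"grip":60}]' 40
python3 -m pendant '[{"delta_pos":[0,-3,0],"twist":[0,0,0],"grip":60},{"delta_pos":[0,-3,-5],"twist":[0,0,0],"grip":60},{"delta_pos":[0,-3,-10],"twist":[0,0,0],"grip":60},{"delta_pos":[0,-3,-15],"twist":[0,0,0],"grip":60},{"delta_pos":[0,-3,-20],"twist":[0,0,0],"grip":60}]' 40
python3 -c "
from h import *
print(state()['ee_pos'],state()['force']);grab('side','s27');crop('s27',250,60,450,200,4,'s27c')
grab('top','t27')"
```

```text
time_s: 37.95
ee_pos: [579.8, -314.5, 220.8]
ee_rot: [-90.0, -0.0, -96.2]
force: [0.4, -0.1, -0.2]
gripper_width: 48.5
time_s: 38.45
ee_pos: [579.6, -314.3, 352.5]
ee_rot: [-90.0, -0.0, -96.2]
force: [0.8, -0.4, 0.4]
gripper_width: 54.8
time_s: 38.95
ee_pos: [379.0, -292.5, 380.8]
ee_rot: [-90.0, -0.0, -96.1]
force: [-0.5, -0.1, 0.5]
gripper_width: 54.6
[ 379.03429466 -292.45958791  380.84582095] [-0.45057448 -0.08573222  0.50179953]
```

View pics/s27c.png

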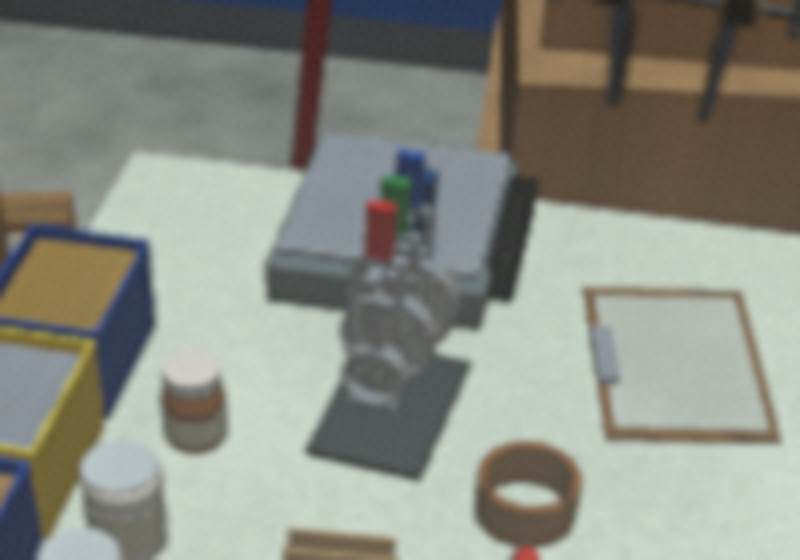

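View pics/t27.png

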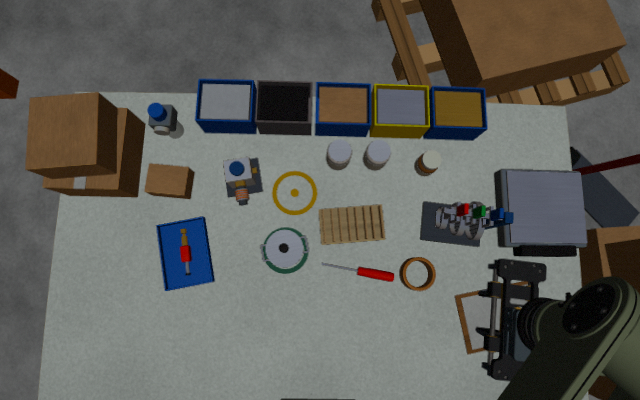

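```bash
python3 - <<'E'
from m2 import *
i=imaging.camera_info('top'); i2,p,D=grab('top','t28'); u,v,P=cloud(i,D); H,S,V=masks(p)
k=(P[:,2]>53)&(P[:,2]<63)&(np.hypot(P[:,0]-492,P[:,1]-97)<70)&(np.hypot(u-284,v-249)<30); print('pot lid',cv2.minEnclosingCircle(P[k][:,:2].astype(np.float32)))
k=(P[:,2]>85)&(P[:,2]<97)&(np.hypot(P[:,0]-492,P[:,1]-97)<40); print('knob',P[k].mean(0))
p0=cv2.imread('pics/top0.png')[:,:,::-1].copy(); H0,S0,V0=masks(p0); m=(H0>60)&(H0<95)&(S0>60); m[:,:255]=0;m[:,315:]=0;m[:220]=0;m[280:]=0
vu=np.argwhere(m); G=plane(i,vu[:,::-1],0); print('green ring start',cv2.minEnclosingCircle(G[:,:2].astype(np.float32)))
for k_ in ('red','green','blue'):
    for s,c,m in blobs(cols[k_](H,S,V),15):
        vu=np.argwhere(m); Q=dep(i,vu[:,::-1],D); print(k_,c.round(0),np.median(Q,0).round(1),Q[:,2].max().round(0)) if Q[:,1].mean()<450 and np.median(Q[:,0])<650 else 0
# sleeve extents along axis
y=np.radians(10.8); x=np.array([np.cos(y),np.sin(y)]); w=np.array([-x[1],x[0]])
for nm,(Dd) in (('start',np.load('pics/top0d.npy')),('now',D)):
    u,v,P=cloud(i,Dd); t=P[:,:2]@x; n=P[:,:2]@w; k=(abs(n-90)<14)&(P[:,2]>83)&(P[:,2]<96)&(t<690)&(t>600); print(nm,k.sum(),t[k].min(),t[k].max())
d=np.abs(p.astype(int)-p0).sum(2); 
for nm,b in dict(tins=(320,130,395,175),jar=(415,145,445,180),carton=(140,155,200,205),driver=(315,255,400,285),tape=(395,250,440,295)).items(): print(nm,(d[b[1]:b[3],b[0]:b[2]]>60).sum())
E
```

```text
pot lid ((493.6676025390625, 96.09468078613281), 49.581504821777344)
knob [493.68028865  96.23911994  91.0775369 ]
green ring start ((490.3339538574219, 97.42842102050781), 63.08097839355469)
red [466. 208.] [ 578.3 -312.5  256.3] 259.0
red [185. 253.] [472.7 364.5  28.8] 1092.0
red [375. 274.] [ 429.7 -148.5   23.4] 1092.0
green [483. 210.] [ 574.4 -350.8  255.8] 1092.0
green [291. 231.] [546.1  77.6   0.6] 5.0
green [268. 237.] [525.4 147.8   0.7] 3.0
green [304. 244.] [5.084e+02 4.600e+01 5.000e-01] 4.0
green [264. 253.] [ 4.809e+02  1.557e+02 -2.000e-01] 1092.0
green [287. 266.] [4.432e+02 8.790e+01 3.000e-01] 1092.0
blue [502. 212.] [ 570.  -393.   255.7] 260.0
blue [509. 217.] [ 566.3 -431.6  213.6] 219.0
blue [185. 254.] [471.8 370.9   3.6] 1092.0
start 111 604.739629594372 689.8015881664124
now 97 641.4456786861592 688.3312619052151
tins 0
jar 0
carton 0
driver 0
tape 0
```

```bash
python3 -c "
from h import *
crop('t28',150,130,310,300,4.5,'c28')"
```

```text
(no output)
```

View pics/c28.png

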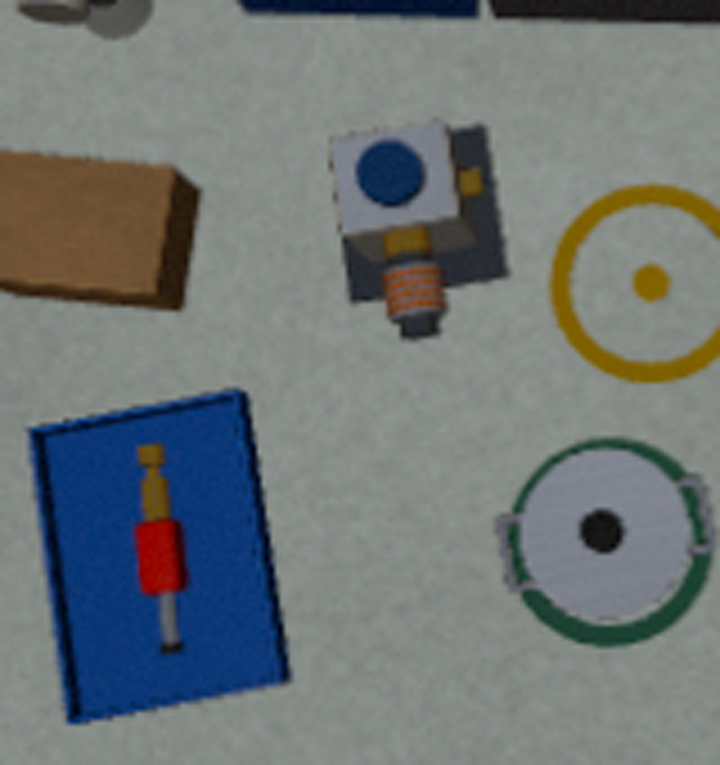

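```bash
python3 -c "
from workcell import job,state
print(job.job_done(), state()['time_s'])"
```

```text
the job is handed in; nothing more can be done
the job is handed in; nothing more can be done
```

The sieve bench is closed down and the job is handed in, after about 39 s of the 210 s allowed.

- **Air coupling:** I drew the sleeve back about 10 mm until it met its stop, then let go. I pulled the nozzle out and laid it in the blue tray. The last top picture shows the sleeve forward where it started, and the nozzle near the middle of the tray. Its centre is about 12 mm above the tray floor.
- **Sample pot:** I slid it by its knob onto the green circle. The last top-camera check puts it about 3.5 mm from the circle's centre (the wrist camera said about 2 mm), upright. It showed no sign of having been knocked.
- **Sieves:** Three were in the rack: blue, green and red. The yellow one was absent. All three hang on the bar in that order from the upright, about 27, 69 and 108 mm from it. Their tab centres are at about 231 mm, against the expected 232 mm.
- **Other things on the bench:** The tins, jar, carton, driver and tape show no change between the first and last pictures.

No check failed. The readings that disagreed were small: the two cameras differ by 1 to 3 mm. The gripper also read about 2 mm narrower than the given sleeve diameter while it was holding the sleeve.

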